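# Pack the baking caddy and leave the other groceries

### The job

Pack the baking things into the plywood caddy, ready to go back in the cupboard: the baking-powder tin upright in the large front compartment, one spice jar upright in each of the two small front compartments, and the slim carton standing in the long rear compartment, leaning back against the rear wall so that it cannot topple forward. Set things down rather than dropping them. The soup can, the sauce bottle, the thick pasta box, the mug and the ramekin do not belong in it: leave them standing where they are.

Things in the scene. Friction and masses are not known exactly. Their poses are not given: they have to be found in the camera images.
- caddy: plywood caddy, does not shift, 158 deep (x) x 242 long (y) mm. Origin: centre of underside; x from low front to high back, y left, z up. Floor 6 thick; front walls and partitions 50 high, back and rear sides 96. Front row x -73..7: large compartment y 31..115, two small y -42..26 and y -115..-47 (centres x -33; y 73, -8, -81); rear compartment x 13..73 (back wall), y -115..115
- tin: baking-powder tin: upright steel cylinder with a paper label, 56 mm in diameter, 92 mm tall, its top 14 mm a smooth white plastic lid 58 mm wide. 0.17 to 0.35 kg. Origin: centre of underside, z up.
- jar_a: spice jar: upright amber glass cylinder with a paper label, 46 mm in diameter, 105 mm tall; its top 21 mm is a flat black cap as wide as the jar (47 mm). 0.1 to 0.21 kg. The two jars are alike; either may go in either small compartment. Origin: centre of underside, z up.
- jar_b: the other spice jar, the same in every way: amber glass cylinder, 46 mm in diameter, 105 mm tall, flat black cap 47 mm wide. Origin: centre of underside, z up.
- carton: slim rigid cardboard carton standing on end: 20 mm thick (x), 84 wide (y), 135 tall (z), 0.1 to 0.2 kg. Origin: its CENTRE, 67.5 mm above its underside. Tilted under 9 degrees it rocks upright again; with its lower rear edge 25 mm out from the caddy's back wall it leans on that wall's rim at about 15 degrees
- soup_can: soup can, does NOT belong in the caddy: steel can with a paper label, 66 mm in diameter (67 over its rims) and 101 mm tall, bare metal top with a rim and ring pull, no plastic lid. Stays where it is. Origin: centre of its underside
- sauce_bottle: sauce bottle, does NOT belong in the caddy: amber glass with a paper label, 48 mm in diameter below, with sloping shoulders, a narrow neck and a small black cap 28 mm wide; 150 mm tall. Stays where it is. Origin: centre of its underside
- pasta_box: thick pasta box, does NOT belong in the caddy: cardboard like the slim carton and as wide and tall (84 x 135 mm) but 46 mm thick (its x). Stays where it is. Origin: at its CENTRE, 67.5 mm above its underside
- mug: white mug with a handle, 80 mm across and 92 mm tall, a bystander. Stays where it is. Origin: centre of its underside
- ramekin: small white ramekin (open dish), 76 mm across and 45 mm tall, a bystander. Stays where it is. Origin: centre of its underside

How it is judged:
By the outcome, as a careful person would: the job done as asked, in the order asked, and still so for the second after the job is handed in, with the robot touching nothing.
It also fails if it takes over 104 s, if anything falls off the work surface, if the arm or the gripper's body presses on something with over 40 N, if the wrist force passes 120 N, or if a joint passes its speed limit or range.

### The arm

A 6-joint arm with a two-finger parallel gripper is mounted at the origin on the work surface. World frame = base frame: x ahead of the robot, y to its left, z up, the work surface at z = 0. Lengths are in m, angles in rad, forces in N, time in s.
With the tool pointing down it reaches from about 0.425 to 0.95 m from the base axis. Payload 3.5 kg.
Tool frame: the origin (TCP) lies between the finger pads; the fingertips stand 17 mm ahead of it and the grasp point (between the pads) lies 2 mm behind it; z points along the fingers, y is the direction in which the jaws open and shut (so a half turn about z gives the same grasp; the last joint's range is limited). The gripper opens to 85 mm and grips with 20 to 120 N. Pads are 22 mm wide; open, the fingers measure 114 mm over their backs; the gripper's body (76 mm by 85 mm) begins 54 mm behind the grasp point. The pads swing forward as they close: fully open they stand 13 mm farther back than shut.
Start: joints at [1.174, 0.286, 1.577, -0, 1.279, -0.15], TCP at [0.165, 0.655, 0.248] pointing down, gripper open.
Joint ranges: [-2.77, 2.77], [-0.9, 2.22], [0.21, 2.48], [-1.53, 4.67], [0.24, 2.81], [-2.84, 2.84]. Speed limits (rad/s): [2.79, 2.79, 3.14, 3.14, 3.14, 3.14].

### API

Orientations are given as a unit quaternion [x, y, z, w].
In Python, from plant import ctrl gives the robot as it stands.
- The arm moves only by the tool carry_out, never from a script. Its argument "commands" is a list of rows, each an object with "delta_pos": the shift along the tool's x, y, z in m, a list of three; "delta_rot": the turn, a rotation vector about the tool's x, y, z in rad, a list of three; "claw": the opening in per cent of the stroke, from 0 (shut) to 100 (fully open). A call has 1 to 8 rows; each row is the pose to reach, as a shift and turn from the pose measured when the call began, along the tool's axes at that moment; what a row does not reach only later rows make up. A row lasts 1/12 s, in which the tool goes at most 41.7 mm and 7.16 degrees, less where a joint would pass 70% of its speed; a pose out of reach is approached as far as the arm can. A call with a gripper value outside its range is refused whole. The fingers move at their own pace and stop on an object; "force" is the grip in N (left out, the last holds). Time passes only in rows, so rows that repeat a pose let the fingers close. It gives the time, the measured TCP pose, the force and the opening at its end, in the units of the state.
- ctrl.get_state(): the state, without advancing time (a new reading comes with each control period).
- ctrl.read_camera(name): name is "scene" or "side" or "wrist"; returns (picture, depth): 480x640x3 uint8, red, green, blue; 480x640 float32, m along the optical axis (not along the pixel's ray), 0 where there is no reading.
- ctrl.camera_info(name): a dict with "fx", "fy", "cx", "cy" (pixels), "rvec" (rotation vector, rad) and "tvec" (3), from world to camera coordinates, as OpenCV has them; the wrist camera has in their place "mount" (4x4, takes a point from camera to tool coordinates, whose origin is the TCP and whose axes are the flange's). Camera axes: x right, y down, z forward; pixel columns grow to the right and rows downward; lengths in m; the calibration is good to about 2 mm. A picture is of the moment at which its call begins: read the wrist's pose just before it. camera_info takes no time and is no camera call.
- ctrl.sign_off(): hands the job in, once; it reports no verdict.
The state is a dict: "time": time; "qpos": joint angles; "dq": joint speeds; "joint_efforts": joint torques, N m; "eef_pos": TCP position; "tcp_rot": TCP orientation; "contact_force": force on the tool from outside, world axes, zero at the start; "wrist_torque": the same for the moment, N m; "opening": opening from 0.0 (shut) to 1.0 (fully open).
Only numpy, scipy, OpenCV 4.12 (cv2) and the standard library are available. Lean on these libraries where they do the work, as an engineer would, in place of code of your own. Each camera call takes 0.05 s, during which the arm holds its last target.

## Working session

There is one attempt and no reset: what is moved stays moved. The work goes in short steps, Python scripts to look and compute and a tool call to move; the robot and the scene stay as the last step left them, time stands still between calls to the robot, and variables do not carry over. Pictures are saved under pics/ and viewed, and the job is handed in when it is done.

Besides the shell and the picture viewer there is one more tool, called after "Call:" as name(argument=value, ...) on one line, values as JSON. carry_out: Moves the arm, as the interface text tells. Its arguments: {"type":"object","properties":{"commands":{"type":"array"},"force":{"type":"number"}},"required":["commands"]}

```bash
mkdir -p pics; ls
python3 - <<'E'
from plant import ctrl
import cv2,numpy as np
s=ctrl.get_state();print({k:np.round(v,3).tolist() for k,v in s.items()})
for n in ["scene","side","wrist"]:
    im,d=ctrl.read_camera(n);cv2.imwrite(f"pics/{n}0.png",im[:,:,::-1]);np.save(f"pics/{n}0.npy",d)
    i=ctrl.camera_info(n);print(n,{k:np.round(v,4).tolist() for k,v in i.items() if k!='name'})
E
```

```text
pics
{'time': 0.0, 'qpos': [1.174, 0.287, 1.578, -0.0, 1.279, -0.15], 'dq': [-0.001, -0.0, 0.0, 0.001, 0.002, 0.0], 'joint_efforts': [-0.001, -40.599, -29.263, -0.0, 0.006, 0.0], 'eef_pos': [0.165, 0.654, 0.247], 'tcp_rot': [0.123, 0.992, -0.001, -0.0], 'contact_force': [-0.071, 0.087, -0.524], 'wrist_torque': [0.036, -0.02, -0.003], 'opening': 0.999}
scene {'fx': 547.553, 'fy': 547.553, 'cx': 320.5844, 'cy': 236.8283, 'rvec': [2.3579, 0.8553, -0.2877], 'tvec': [-0.4837, -0.2181, 1.6561]}
side {'fx': 564.6516, 'fy': 564.6516, 'cx': 317.8945, 'cy': 243.3774, 'rvec': [2.0684, -0.0365, 0.0594], 'tvec': [-0.554, 0.1023, 1.0692]}
wrist {'fx': 367.4252, 'fy': 367.4252, 'cx': 322.1705, 'cy': 240.3686, 'mount': [[-0.0003, -0.9642, -0.2653, 0.0669], [1.0, -0.0004, 0.0002, -0.0001], [-0.0003, -0.2653, 0.9642, -0.1254], [0.0, 0.0, 0.0, 1.0]]}
```

View pics/scene0.png

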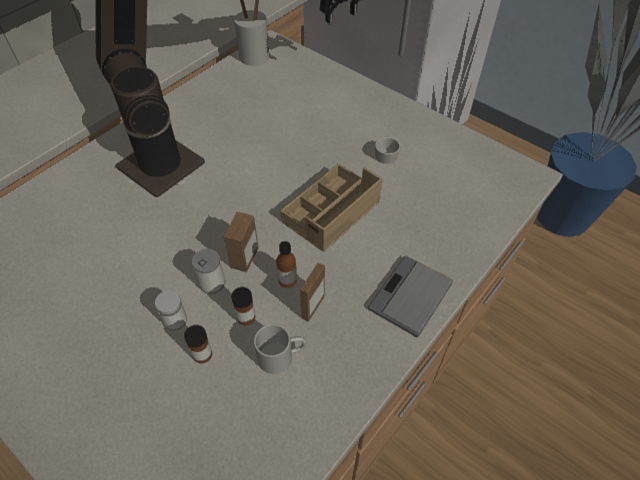

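View pics/side0.png

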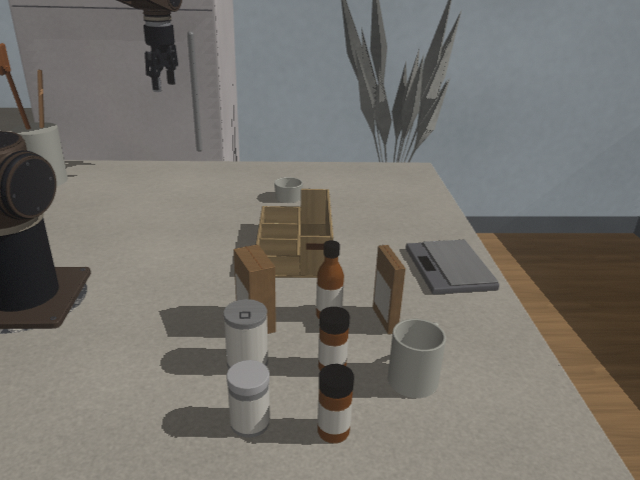

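View pics/wrist0.png

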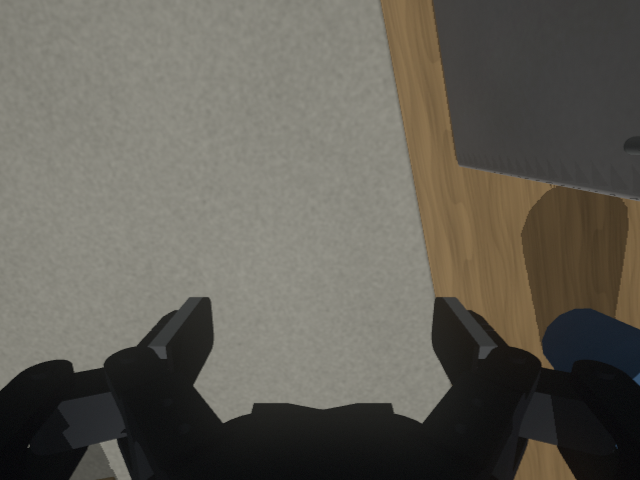

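The scene view shows the caddy at about (332,205), the thick box at (242,240), soup can at (208,270), bottle at (286,265), slim carton at (313,292) and mug at (275,348). The jars are at (243,305) and (200,343), the tin (plain white lid) at (170,310) and the ramekin at (387,150). Next I'll turn the depth into a top-down height map.

```bash
cat > h.py <<'E'
import numpy as np,cv2
from scipy.spatial.transform import Rotation as R
from plant import ctrl
def cloud(n,d,pose=None):
    i=ctrl.camera_info(n);v,u=np.mgrid[:480,:640]
    p=np.stack([(u-i['cx'])/i['fx']*d,(v-i['cy'])/i['fy']*d,d],-1)
    if n=='wrist':
        M=np.array(i['mount']);q=p@M[:3,:3].T+M[:3,3]
        s=pose;return q@R.from_quat(s['tcp_rot']).as_matrix().T+np.array(s['eef_pos'])
    Rm=R.from_rotvec(np.array(i['rvec']).ravel()).as_matrix()
    return (p-np.array(i['tvec']).ravel())@Rm
def topmap(pts,x0,x1,y0,y1,res=.002):
    # rows: x decreasing downward; cols: y decreasing to right
    H=np.zeros((int((x1-x0)/res),int((y1-y0)/res)))
    m=(pts[:,0]>x0)&(pts[:,0]<x1)&(pts[:,1]>y0)&(pts[:,1]<y1)&(pts[:,2]<.3)
    p=pts[m];r=((x1-p[:,0])/res).astype(int).clip(0,H.shape[0]-1);c=((y1-p[:,1])/res).astype(int).clip(0,H.shape[1]-1)
    np.maximum.at(H,(r,c),p[:,2]);return H
E
python3 - <<'E'
from h import *
P=[]
for n in ["scene","side"]:
    d=np.load(f"pics/{n}0.npy");c=cloud(n,d)[d>0];P.append(c)
    m=(abs(c[:,0]-.6)<.4)&(abs(c[:,1])<.6)&(c[:,2]<.02)&(c[:,2]>-.02);print(n,np.median(c[m],0))
P=np.vstack(P);np.save('pics/P.npy',P)
H=topmap(P,.2,1.1,-.7,.6)
im=cv2.applyColorMap((H/.16*255).clip(0,255).astype(np.uint8),cv2.COLORMAP_JET)
for k in range(2,11): cv2.putText(im,f"x{k/10}",(0,int((1.1-k/10)/.002)),0,.4,(255,255,255))
for k in range(-6,6): cv2.putText(im,f"{k/10}",(int((.6-k/10)/.002),440),0,.4,(255,255,255))
cv2.imwrite('pics/top.png',im)
E
```

```text
scene [ 0.62710879 -0.1581803   0.00163231]
side [ 0.58943994 -0.22298522  0.00080357]
```

View pics/top.png

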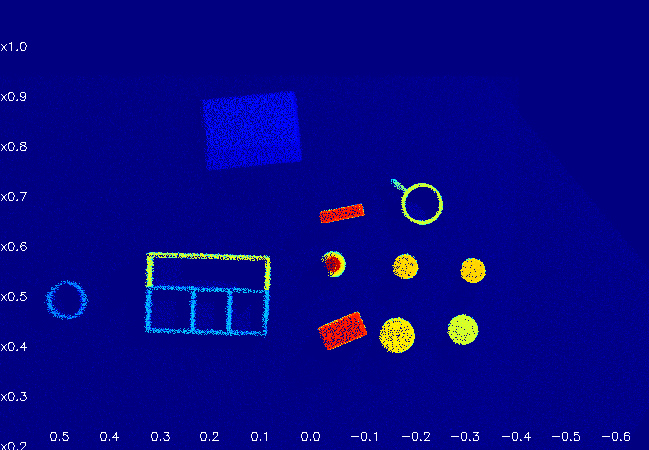

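The height map shows every object cleanly. Next I'll fit each one per camera.

```bash
cat > fit.py <<'E'
from h import *
from scipy.optimize import least_squares
def circ(p,r):
    def f(q): 
        d=np.hypot(*(p-q).T); return d-r
    # top disc: use bounding via minEnclosing of robust points
    c,_=cv2.minEnclosingCircle(p.astype(np.float32)); return c,_
if __name__=="__main__":
  objs=dict(tin=((.435,-.305),.092,.045),soup=((.425,-.172),.101,.045),jarL=((.562,-.188),.105,.035),jarR=((.553,-.325),.105,.035),bottle=((.565,-.047),.150,.03),mug=((.688,-.222),.092,.045),ram=((.492,.486),.045,.05))
  for n in ["scene","side"]:
    d=np.load(f"pics/{n}0.npy");c=cloud(n,d)[d>0]
    for k,(xy,h,r) in objs.items():
        m=(np.hypot(*(c[:,:2]-xy).T)<r)&(abs(c[:,2]-h)<.006)
        p=c[m]; (cc,rr)=circ(p[:,:2],0); print(n,k,m.sum(),'z',round(np.median(p[:,2]),4),'mean',p[:,:2].mean(0).round(4),'enc',np.round(cc,4),round(rr*2,4))
    for k,xy,h in [('carton',(.667,-.068),.135),('pasta',(.432,-.067),.135)]:
        m=(np.hypot(*(c[:,:2]-xy).T)<.065)&(abs(c[:,2]-h)<.006);p=c[m]
        r=cv2.minAreaRect((p[:,:2]*1000).astype(np.float32));print(n,k,m.sum(),np.median(p[:,2]).round(4),'mean',p[:,:2].mean(0).round(4),np.round(r[0],1),np.round(r[1],1),round(r[2],2))
    # caddy: rim top z 96 points and z50
    for h in (.096,.05):
        m=(c[:,0]>.4)&(c[:,0]<.62)&(c[:,1]>.05)&(c[:,1]<.34)&(abs(c[:,2]-h)<.004);p=c[m]
        r=cv2.minAreaRect((p[:,:2]*1000).astype(np.float32));print(n,'caddy',h,m.sum(),np.median(p[:,2]).round(4),np.round(r[0],1),np.round(r[1],1),round(r[2],2)); print(np.round(cv2.boxPoints(r),1).tolist())
E
python3 fit.py
```

```text
scene tin 420 z 0.0936 mean [ 0.4417 -0.3238] enc [ 0.4413 -0.3261] 0.0607
scene soup 427 z 0.103 mean [ 0.4294 -0.1883] enc [ 0.425  -0.1727] 0.0889
scene jarL 221 z 0.1059 mean [ 0.5669 -0.2052] enc [ 0.5663 -0.2076] 0.0474
scene jarR 264 z 0.1064 mean [ 0.5585 -0.3412] enc [ 0.5587 -0.3443] 0.0489
scene bottle 91 z 0.1512 mean [ 0.5724 -0.0642] enc [ 0.5717 -0.0632] 0.0288
scene mug 136 z 0.092 mean [ 0.683  -0.2219] enc [ 0.6922 -0.2392] 0.0785
scene ram 93 z 0.0447 mean [0.4915 0.4817] enc [0.4977 0.4719] 0.0788
scene carton 302 0.1361 mean [ 0.6744 -0.084 ] [673.7 -82. ] [20.7 86.9] 11.22
scene pasta 542 0.1364 mean [ 0.44   -0.0858] [438.  -84.2] [48.9 87. ] 20.77
scene caddy 0.096 314 0.0959 [558.7 185.4] [247.5  68.7] 88.69
[[521.5, 62.5], [590.2000122070312, 60.900001525878906], [595.9000244140625, 308.3999938964844], [527.2000122070312, 309.8999938964844]]
scene caddy 0.05 708 0.0501 [511.3 186.3] [245.9 161.4] 87.71
[[425.70001220703125, 66.5999984741211], [587.0, 60.20000076293945], [596.7999877929688, 305.8999938964844], [435.5, 312.3999938964844]]
side tin 922 z 0.0925
[... 326 characters left out ...]
nc [ 0.5703 -0.0653] 0.0288
side mug 281 z 0.0911 mean [ 0.6928 -0.2188] enc [ 0.691  -0.2396] 0.0796
side ram 102 z 0.0435 mean [0.4941 0.4828] enc [0.4967 0.47  ] 0.0783
side carton 370 0.1355 mean [ 0.6713 -0.0882] [671.6 -83.3] [22.2 85.5] 10.19
side pasta 792 0.1354 mean [ 0.4373 -0.0907] [436.  -84.5] [46.5 88.1] 22.31
side caddy 0.096 297 0.0959 [556.6 184. ] [247.   64.4] 88.09
[[520.2999877929688, 61.70000076293945], [584.5999755859375, 59.599998474121094], [592.9000244140625, 306.3999938964844], [528.5, 308.5]]
side caddy 0.05 806 0.0498 [506.7 185. ] [248.8 152.1] 88.26
[[426.8999938964844, 63.0], [578.9000244140625, 58.400001525878906], [586.5, 307.0], [434.5, 311.6000061035156]]
```

```bash
cat > go.py <<'E'
import sys
from h import *
# go.py x y z jawdeg [tiltdeg about world y, top toward +x positive]  -> deltas for each waypoint from current pose
def Rt(jaw,tilt=0):
    a=np.radians(jaw);y=np.array([np.cos(a),np.sin(a),0]);z=np.array([0,0,-1.]);x=np.cross(y,z)
    B=np.stack([x,y,z],1)
    ax=np.array([-np.sin(a),np.cos(a),0])
    return R.from_rotvec(ax*np.radians(tilt))*R.from_matrix(B)
def show():
    s=ctrl.get_state();r=R.from_quat(s['tcp_rot']);y=r.as_matrix()[:,1]
    print('t',round(s['time'],2),'pos',np.round(s['eef_pos'],4),'jaw',round(np.degrees(np.arctan2(y[1],y[0])),1),'z',np.round(r.as_matrix()[:,2],3),'F',np.round(s['contact_force'],1),'open',round(s['opening'],3),'q',np.round(s['qpos'],2));return s,r
if __name__=="__main__":
    s,r=show()
    for w in sys.argv[1:]:
        v=[float(k) for k in w.split(',')];T=Rt(*v[3:])
        print(w,'dpos',np.round(r.inv().apply(np.array(v[:3])-s['eef_pos']),4).tolist(),'drot',np.round((r.inv()*T).as_rotvec(),4).tolist())
E
python3 go.py .45,.42,.27,0 .55,.15,.27,0 .44,-.325,.22,0
```

```text
t 0.15 pos [0.1647 0.6541 0.2473] jaw 75.9 z [-0.001 -0.002 -1.   ] F [0.5 0.1 0. ] open 1.003 q [ 1.17  0.29  1.58 -0.    1.28 -0.15]
.45,.42,.27,0 dpos [-0.3339, -0.1574, -0.0225] drot [-0.0017, 0.001, 1.324]
.55,.15,.27,0 dpos [-0.4968, -0.3947, -0.0222] drot [-0.0017, 0.001, 1.324]
.44,-.325,.22,0 dpos [-0.5062, -0.8821, 0.0287] drot [-0.0017, 0.001, 1.324]
```

Call:
carry_out(commands=[{"delta_pos": [-0.334,-0.157,-0.022],"delta_rot": [0,0,1.324],"claw": 100},{"delta_pos": [-0.334,-0.157,-0.022],"delta_rot": [0,0,1.324],"claw": 100},{"delta_pos": [-0.334,-0.157,-0.022],"delta_rot": [0,0,1.324],"claw": 100},{"delta_pos": [-0.334,-0.157,-0.022],"delta_rot": [0,0,1.324],"claw": 100},{"delta_pos": [-0.334,-0.157,-0.022],"delta_rot": [0,0,1.324],"claw": 100},{"delta_pos": [-0.334,-0.157,-0.022],"delta_rot": [0,0,1.324],"claw": 100},{"delta_pos": [-0.334,-0.157,-0.022],"delta_rot": [0,0,1.324],"claw": 100},{"delta_pos": [-0.334,-0.157,-0.022],"delta_rot": [0,0,1.324],"claw": 100}])

```text
time: 0.82
eef_pos: [0.4231, 0.4418, 0.2672]
tcp_rot: [0.586, 0.81, -0.001, 0.0]
contact_force: [0.2, 1.7, -0.2]
opening: 1.001
```

```bash
python3 go.py .55,.13,.27,0 .44,-.325,.22,0
```

```text
t 0.82 pos [0.4231 0.4418 0.2672] jaw 18.2 z [-0.001 -0.002 -1.   ] F [ 0.2  1.7 -0.2] open 1.001 q [ 0.64  0.14  1.72 -0.    1.29  0.32]
.55,.13,.27,0 dpos [-0.3358, 0.023, -0.0024] drot [-0.001, 0.0015, 0.318]
.44,-.325,.22,0 dpos [-0.7335, -0.2236, 0.0484] drot [-0.001, 0.0015, 0.318]
```

Call:
carry_out(commands=[{"delta_pos": [-0.336,0.023,-0.002],"delta_rot": [0,0,0.318],"claw": 100},{"delta_pos": [-0.336,0.023,-0.002],"delta_rot": [0,0,0.318],"claw": 100},{"delta_pos": [-0.336,0.023,-0.002],"delta_rot": [0,0,0.318],"claw": 100},{"delta_pos": [-0.336,0.023,-0.002],"delta_rot": [0,0,0.318],"claw": 100},{"delta_pos": [-0.336,0.023,-0.002],"delta_rot": [0,0,0.318],"claw": 100},{"delta_pos": [-0.336,0.023,-0.002],"delta_rot": [0,0,0.318],"claw": 100},{"delta_pos": [-0.336,0.023,-0.002],"delta_rot": [0,0,0.318],"claw": 100},{"delta_pos": [-0.336,0.023,-0.002],"delta_rot": [0,0,0.318],"claw": 100}])

```text
time: 1.48
eef_pos: [0.5482, 0.1328, 0.2694]
tcp_rot: [0.707, 0.707, -0.001, 0.0]
contact_force: [0.5, 0.7, -0.9]
opening: 0.997
```

```bash
python3 go.py .44,-.325,.20,0
python3 - <<'E'
from h import *
im,d=ctrl.read_camera('wrist');cv2.imwrite("pics/w1.png",im[:,:,::-1])
E
```

```text
t 1.48 pos [0.5482 0.1328 0.2694] jaw -0.0 z [-0.001 -0.002 -1.   ] F [ 0.5  0.7 -0.9] open 0.997 q [ 0.06  0.03  1.83 -0.    1.29  0.06]
.44,-.325,.20,0 dpos [-0.4577, -0.1081, 0.0702] drot [-0.0009, 0.0016, -0.0001]
```

View pics/w1.png

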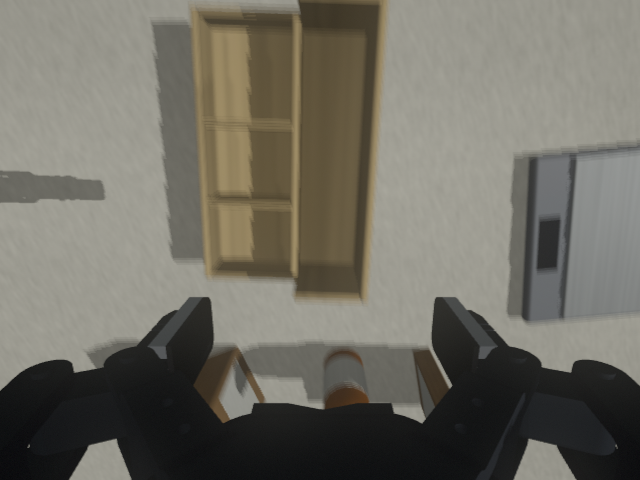

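The wrist view shows the caddy with its front row at left (x 200-295), the rear slot at 300-370 and the large compartment at the top, as expected. On to the tin.

Call:
carry_out(commands=[{"delta_pos": [-0.3,-0.07,0.02],"delta_rot": [0,0,0],"claw": 100},{"delta_pos": [-0.3,-0.07,0.02],"delta_rot": [0,0,0],"claw": 100},{"delta_pos": [-0.3,-0.07,0.02],"delta_rot": [0,0,0],"claw": 100},{"delta_pos": [-0.3,-0.07,0.02],"delta_rot": [0,0,0],"claw": 100},{"delta_pos": [-0.3,-0.07,0.02],"delta_rot": [0,0,0],"claw": 100},{"delta_pos": [-0.3,-0.07,0.02],"delta_rot": [0,0,0],"claw": 100},{"delta_pos": [-0.3,-0.07,0.02],"delta_rot": [0,0,0],"claw": 100},{"delta_pos": [-0.3,-0.07,0.02],"delta_rot": [0,0,0],"claw": 100}])

```text
time: 2.2
eef_pos: [0.478, -0.1764, 0.2511]
tcp_rot: [0.71, 0.704, -0.003, 0.003]
contact_force: [-0.5, 0.3, -0.1]
opening: 1.0
```

```bash
python3 go.py .44,-.325,.13,0;  python3 - <<'E'
from h import *
s=ctrl.get_state();im,d=ctrl.read_camera('wrist');cv2.imwrite("pics/w2.png",im[:,:,::-1])
c=cloud('wrist',d,s)[d>0]
for k,xy,h in [('tin',(.4404,-.3253),.0925),('jarR',(.558,-.3445),.1055),('jarL',(.5656,-.2076),.1055)]:
    m=(np.hypot(*(c[:,:2]-xy).T)<.045)&(abs(c[:,2]-h)<.006);p=c[m]
    if m.sum()>20: print(k,m.sum(),p.mean(0).round(4),cv2.minEnclosingCircle(p[:,:2].astype(np.float32)))
E
```

```text
t 2.2 pos [ 0.478  -0.1764  0.2511] jaw -0.5 z [ 0.001 -0.008 -1.   ] F [-0.5  0.3 -0.1] open 1.0 q [-0.55 -0.09  1.98 -0.01  1.25 -0.54]
.44,-.325,.13,0 dpos [-0.148, -0.037, 0.1222] drot [0.0007, 0.0079, -0.0079]
tin 2624 [ 0.4412 -0.3197  0.0915] ((0.4409937262535095, -0.32353314757347107), 0.029327966272830963)
jarR 1191 [ 0.5581 -0.3344  0.1043] ((0.5580242872238159, -0.33520734310150146), 0.0215426217764616)
jarL 2657 [ 0.5663 -0.2076  0.1046] ((0.5668858885765076, -0.20869269967079163), 0.023538585752248764)
```

View pics/w2.png

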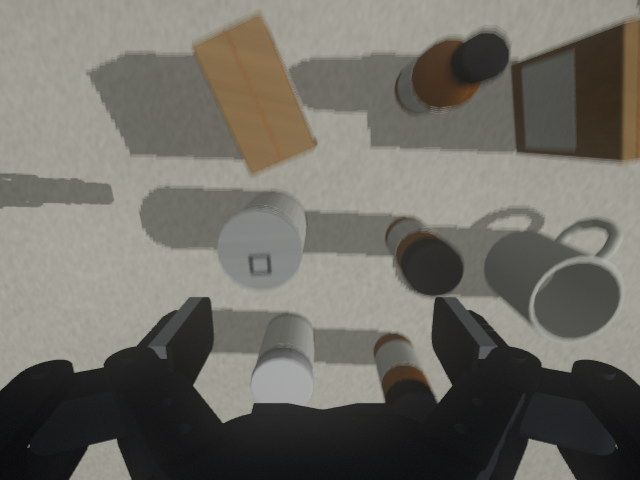

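The wrist view has the tin's plain white lid at (282,375) and the soup can with its ring pull at (262,250). Its tin fit agrees with the fixed cameras.

Call:
carry_out(commands=[{"delta_pos": [-0.148,-0.037,0.09],"delta_rot": [0,0.008,-0.008],"claw": 100},{"delta_pos": [-0.148,-0.037,0.09],"delta_rot": [0,0.008,-0.008],"claw": 100},{"delta_pos": [-0.148,-0.037,0.09],"delta_rot": [0,0.008,-0.008],"claw": 100},{"delta_pos": [-0.148,-0.037,0.09],"delta_rot": [0,0.008,-0.008],"claw": 100},{"delta_pos": [-0.148,-0.037,0.09],"delta_rot": [0,0.008,-0.008],"claw": 100},{"delta_pos": [-0.148,-0.037,0.09],"delta_rot": [0,0.008,-0.008],"claw": 100}])

```text
time: 2.75
eef_pos: [0.4373, -0.3285, 0.1595]
tcp_rot: [0.709, 0.705, -0.001, -0.002]
contact_force: [-0.3, 0.1, 0.4]
opening: 0.998
```

```bash
python3 go.py .4405,-.325,.065,0
```

```text
t 2.75 pos [ 0.4373 -0.3285  0.1595] jaw -0.3 z [-0.004  0.002 -1.   ] F [-0.3  0.1  0.4] open 0.998 q [-0.83  0.1   1.96 -0.    1.08 -0.82]
.4405,-.325,.065,0 dpos [0.0034, 0.0035, 0.0944] drot [-0.0039, -0.0016, -0.0061]
```

Call:
carry_out(commands=[{"delta_pos": [0.003,0.003,0.03],"delta_rot": [-0.004,-0.002,-0.006],"claw": 100},{"delta_pos": [0.003,0.003,0.06],"delta_rot": [-0.004,-0.002,-0.006],"claw": 100},{"delta_pos": [0.003,0.003,0.085],"delta_rot": [-0.004,-0.002,-0.006],"claw": 100},{"delta_pos": [0.003,0.003,0.094],"delta_rot": [-0.004,-0.002,-0.006],"claw": 100},{"delta_pos": [0.003,0.003,0.094],"delta_rot": [-0.004,-0.002,-0.006],"claw": 100}])

```text
time: 3.17
eef_pos: [0.4393, -0.3229, 0.0634]
tcp_rot: [0.707, 0.707, 0.0, -0.002]
contact_force: [0.1, 0.4, 0.7]
opening: 1.002
```

Call:
carry_out(commands=[{"delta_pos": [0,0,0],"delta_rot": [0,0,0],"claw": 40},{"delta_pos": [0,0,0],"delta_rot": [0,0,0],"claw": 40},{"delta_pos": [0,0,0],"delta_rot": [0,0,0],"claw": 40},{"delta_pos": [0,0,0],"delta_rot": [0,0,0],"claw": 40},{"delta_pos": [0,0,0],"delta_rot": [0,0,0],"claw": 40},{"delta_pos": [0,0,0],"delta_rot": [0,0,0],"claw": 40},{"delta_pos": [0,0,0],"delta_rot": [0,0,0],"claw": 40}], force=50)

```text
time: 3.75
eef_pos: [0.4406, -0.324, 0.0657]
tcp_rot: [0.707, 0.707, 0.0, -0.0]
contact_force: [-0.2, 1.8, 6.5]
opening: 0.661
```

```bash
python3 go.py .4405,-.325,.24,0 .4804,.2591,.24,0
```

```text
t 3.75 pos [ 0.4406 -0.324   0.0657] jaw 0.1 z [-0.     0.001 -1.   ] F [-0.2  1.8  6.5] open 0.661 q [-0.82  0.23  2.01  0.    0.9  -0.82]
.4405,-.325,.24,0 dpos [-0.0008, -0.0001, -0.1743] drot [-0.0002, -0.0012, 0.0009]
.4804,.2591,.24,0 dpos [0.5832, 0.0403, -0.1736] drot [-0.0002, -0.0012, 0.0009]
```

Call:
carry_out(commands=[{"delta_pos": [0,0,-0.02],"delta_rot": [0,0,0],"claw": 40},{"delta_pos": [0,0,-0.05],"delta_rot": [0,0,0],"claw": 40},{"delta_pos": [0,0,-0.085],"delta_rot": [0,0,0],"claw": 40},{"delta_pos": [0,0,-0.12],"delta_rot": [0,0,0],"claw": 40},{"delta_pos": [0,0,-0.15],"delta_rot": [0,0,0],"claw": 40},{"delta_pos": [0,0,-0.17],"delta_rot": [0,0,0],"claw": 40},{"delta_pos": [0.02,0.02,-0.18],"delta_rot": [0,0,0],"claw": 40},{"delta_pos": [0.05,0.04,-0.18],"delta_rot": [0,0,0],"claw": 40}])

```text
time: 4.42
eef_pos: [0.4816, -0.2767, 0.2501]
tcp_rot: [0.708, 0.706, 0.0, 0.004]
contact_force: [0.7, -0.6, -1.5]
opening: 0.665
```

```bash
python3 go.py .5,-.03,.25,0 .4804,.2591,.2,-1.9
```

```text
t 4.42 pos [ 0.4816 -0.2767  0.2501] jaw -0.2 z [ 0.006 -0.005 -1.   ] F [ 0.7 -0.6 -1.5] open 0.665 q [-0.7   0.02  1.87  0.    1.24 -0.7 ]
.5,-.03,.25,0 dpos [0.2468, 0.0175, -0.0009] drot [0.0058, 0.0047, -0.0037]
.4804,.2591,.2,-1.9 dpos [0.536, -0.0035, 0.0476] drot [0.0058, 0.0046, 0.0295]
```

Call:
carry_out(commands=[{"delta_pos": [0.035,0.005,0],"delta_rot": [0,0,0],"claw": 40},{"delta_pos": [0.07,0.01,0],"delta_rot": [0,0,0],"claw": 40},{"delta_pos": [0.105,0.015,0],"delta_rot": [0,0,0],"claw": 40},{"delta_pos": [0.14,0.017,0],"delta_rot": [0,0,0],"claw": 40},{"delta_pos": [0.175,0.018,0],"delta_rot": [0,0,0],"claw": 40},{"delta_pos": [0.21,0.018,0],"delta_rot": [0,0,0],"claw": 40},{"delta_pos": [0.245,0.018,0],"delta_rot": [0.006,0.005,0],"claw": 40},{"delta_pos": [0.28,0.018,0],"delta_rot": [0.006,0.005,0],"claw": 40}])

```text
time: 5.08
eef_pos: [0.5, 0.0049, 0.2487]
tcp_rot: [0.709, 0.706, -0.0, -0.0]
contact_force: [0.3, -0.8, -1.1]
opening: 0.663
```

```bash
python3 go.py .4804,.2591,.2,-1.9;python3 - <<'E'
from h import *
s=ctrl.get_state();im,d=ctrl.read_camera('wrist');cv2.imwrite("pics/w3.png",im[:,:,::-1]);np.save('pics/w3.npy',d)
c=cloud('wrist',d,s)[d>0]
for h in (.096,.05):
    m=(c[:,0]>.4)&(c[:,0]<.62)&(c[:,1]>.05)&(c[:,1]<.34)&(abs(c[:,2]-h)<.004);p=c[m]
    r=cv2.minAreaRect((p[:,:2]*1000).astype(np.float32));print('caddy',h,m.sum(),np.median(p[:,2]).round(4),np.round(r[0],1),np.round(r[1],1),round(r[2],2)); print(np.round(cv2.boxPoints(r),1).tolist())
E
```

```text
t 5.08 pos [0.5    0.0049 0.2487] jaw -0.2 z [-0.001  0.001 -1.   ] F [ 0.3 -0.8 -1.1] open 0.663 q [-0.19 -0.11  2.    0.    1.25 -0.19]
.4804,.2591,.2,-1.9 dpos [0.2541, -0.0206, 0.0488] drot [-0.0006, -0.0005, 0.029]
caddy 0.096 2106 0.0956 [555.4 113.8] [98.4 66. ] 88.03
[[520.7000122070312, 65.80000305175781], [586.5999755859375, 63.5], [590.0, 161.8000030517578], [524.0999755859375, 164.10000610351562]]
caddy 0.05 3976 0.0496 [507.  121.6] [110.6 155. ] 89.86
[[429.29998779296875, 66.5999984741211], [584.2999877929688, 66.19999694824219], [584.5999755859375, 176.6999969482422], [429.6000061035156, 177.10000610351562]]
```

View pics/w3.png

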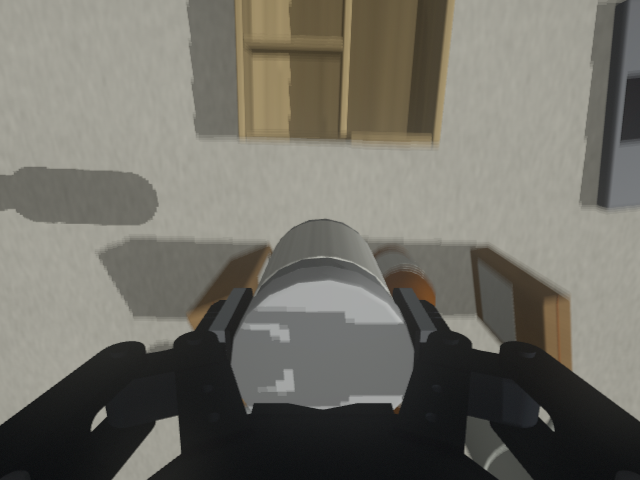

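The tin is held upright (lid at (322,345)). The caddy edges agree with the earlier estimate. Moving on.

Call:
carry_out(commands=[{"delta_pos": [0.035,-0.005,0],"delta_rot": [0,0,0.029],"claw": 40},{"delta_pos": [0.07,-0.01,0],"delta_rot": [0,0,0.029],"claw": 40},{"delta_pos": [0.105,-0.015,0],"delta_rot": [0,0,0.029],"claw": 40},{"delta_pos": [0.14,-0.018,0.01],"delta_rot": [0,0,0.029],"claw": 40},{"delta_pos": [0.175,-0.02,0.02],"delta_rot": [0,0,0.029],"claw": 40},{"delta_pos": [0.21,-0.0205,0.04],"delta_rot": [0,0,0.029],"claw": 40},{"delta_pos": [0.24,-0.0205,0.05],"delta_rot": [0,0,0.029],"claw": 40},{"delta_pos": [0.254,-0.0205,0.06],"delta_rot": [0,0,0.029],"claw": 40}])

```text
time: 5.8
eef_pos: [0.4778, 0.2674, 0.1889]
tcp_rot: [0.717, 0.697, 0.002, -0.003]
contact_force: [0.4, -0.7, -1.8]
opening: 0.667
```

```bash
python3 go.py .4804,.2591,.073,-1.9;python3 - <<'E'
from h import *
s=ctrl.get_state();im,d=ctrl.read_camera('wrist');cv2.imwrite("pics/w4.png",im[:,:,::-1])
E
```

```text
t 5.8 pos [0.4778 0.2674 0.1889] jaw -1.5 z [-0.003  0.007 -1.   ] F [ 0.4 -0.7 -1.8] open 0.667 q [0.32 0.06 1.94 0.01 1.13 0.35]
.4804,.2591,.073,-1.9 dpos [-0.0091, 0.0031, 0.1158] drot [-0.0028, -0.0069, 0.0062]
```

View pics/w4.png

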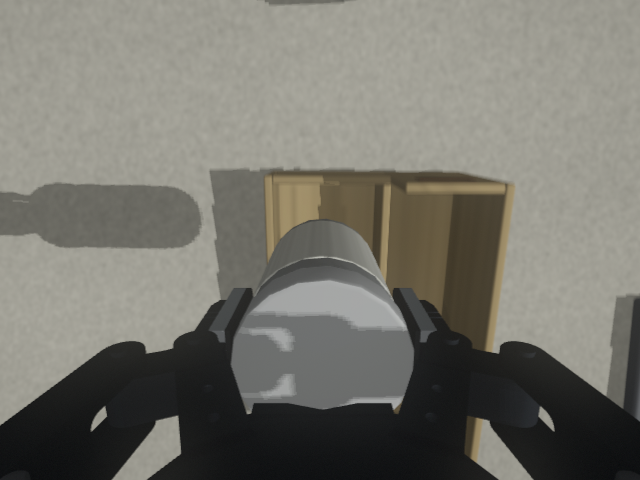

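The tin sits over the large compartment (edges at columns 268-390). Lowering it.

Call:
carry_out(commands=[{"delta_pos": [-0.009,0.003,0],"delta_rot": [-0.003,-0.007,0.006],"claw": 40},{"delta_pos": [-0.009,0.003,0.02],"delta_rot": [-0.003,-0.007,0.006],"claw": 40},{"delta_pos": [-0.009,0.003,0.045],"delta_rot": [-0.003,-0.007,0.006],"claw": 40},{"delta_pos": [-0.009,0.003,0.07],"delta_rot": [-0.003,-0.007,0.006],"claw": 40},{"delta_pos": [-0.009,0.003,0.09],"delta_rot": [-0.003,-0.007,0.006],"claw": 40},{"delta_pos": [-0.009,0.003,0.1],"delta_rot": [-0.003,-0.007,0.006],"claw": 40},{"delta_pos": [-0.009,0.003,0.105],"delta_rot": [-0.003,-0.007,0.006],"claw": 40},{"delta_pos": [-0.009,0.003,0.108],"delta_rot": [-0.003,-0.007,0.006],"claw": 40}])

```text
time: 6.52
eef_pos: [0.4795, 0.2587, 0.0788]
tcp_rot: [0.719, 0.695, -0.001, -0.001]
contact_force: [-0.0, -0.1, -2.2]
opening: 0.663
```

```bash
python3 go.py .4804,.2591,.0725,-1.9
```

```text
t 6.52 pos [0.4795 0.2587 0.0788] jaw -1.9 z [-0.003 -0.    -1.   ] F [-0.  -0.1 -2.2] open 0.663 q [0.31 0.21 2.01 0.   0.92 0.34]
.4804,.2591,.0725,-1.9 dpos [0.0005, 0.0009, 0.0063] drot [-0.0027, 0.0005, -0.0004]
```

Call:
carry_out(commands=[{"delta_pos": [0,0.001,0.002],"delta_rot": [-0.003,0,0],"claw": 40},{"delta_pos": [0,0.001,0.004],"delta_rot": [-0.003,0,0],"claw": 40},{"delta_pos": [0,0.001,0.006],"delta_rot": [-0.003,0,0],"claw": 40},{"delta_pos": [0,0.001,0.007],"delta_rot": [-0.003,0,0],"claw": 40},{"delta_pos": [0,0.001,0.007],"delta_rot": [-0.003,0,0],"claw": 40}])

```text
time: 6.93
eef_pos: [0.4806, 0.2587, 0.0721]
tcp_rot: [0.719, 0.695, 0.0, 0.0]
contact_force: [-0.0, -0.3, -2.3]
opening: 0.661
```

Call:
carry_out(commands=[{"delta_pos": [0,0,0.001],"delta_rot": [0,0,0],"claw": 40},{"delta_pos": [0,0,0.0015],"delta_rot": [0,0,0],"claw": 40},{"delta_pos": [0,0,0.0015],"delta_rot": [0,0,0],"claw": 40}])

```text
time: 7.18
eef_pos: [0.4808, 0.2589, 0.0717]
tcp_rot: [0.719, 0.695, 0.0, 0.0]
contact_force: [-2.8, -1.3, 4.1]
opening: 0.663
```

Call:
carry_out(commands=[{"delta_pos": [0,0,0],"delta_rot": [0,0,0],"claw": 72},{"delta_pos": [0,0,0],"delta_rot": [0,0,0],"claw": 80},{"delta_pos": [0,0,0],"delta_rot": [0,0,0],"claw": 88},{"delta_pos": [0,0,0],"delta_rot": [0,0,0],"claw": 88},{"delta_pos": [0,0,-0.02],"delta_rot": [0,0,0],"claw": 88},{"delta_pos": [0,0,-0.05],"delta_rot": [0,0,0],"claw": 88},{"delta_pos": [0,0,-0.09],"delta_rot": [0,0,0],"claw": 95},{"delta_pos": [0,0,-0.13],"delta_rot": [0,0,0],"claw": 100}])

```text
time: 7.85
eef_pos: [0.4798, 0.2587, 0.2018]
tcp_rot: [0.719, 0.695, -0.001, -0.0]
contact_force: [1.2, 0.2, -0.1]
opening: 1.0
```

```bash
python3 go.py .5,.0,.23,0 .566,-.2075,.23,0;python3 - <<'E'
from h import *
im,d=ctrl.read_camera('scene');cv2.imwrite("pics/s5.png",cv2.resize(im[130:380,130:450],None,fx=2.4,fy=2.4)[:,:,::-1])
E
```

```text
t 7.85 pos [0.4798 0.2587 0.2018] jaw -1.9 z [-0.002 -0.001 -1.   ] F [ 1.2  0.2 -0.1] open 1.0 q [ 0.31  0.05  1.94 -0.    1.16  0.34]
.5,.0,.23,0 dpos [-0.2579, 0.0287, -0.0278] drot [-0.0019, 0.0014, -0.0331]
.566,-.2075,.23,0 dpos [-0.4631, 0.1015, -0.0277] drot [-0.0019, 0.0014, -0.0331]
```

View pics/s5.png

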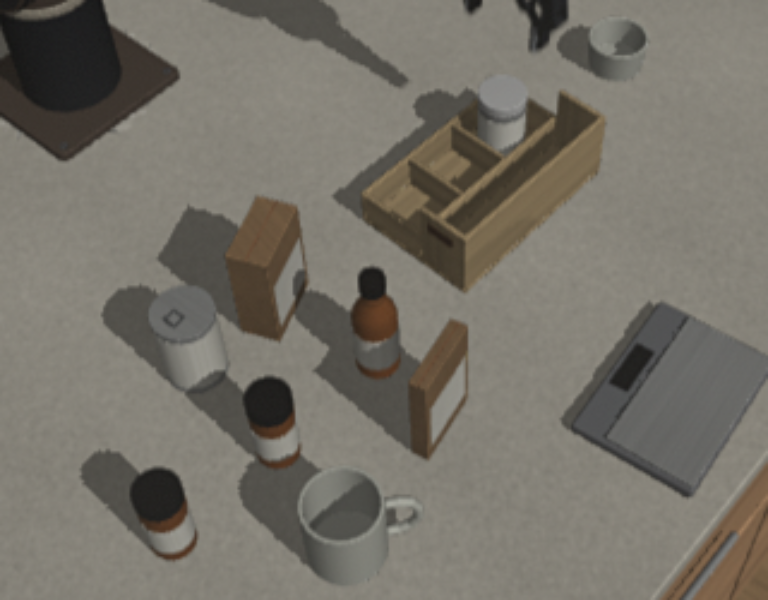

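The tin stands upright in the large compartment (crop position (502,110)) and nothing else has moved. Next is the near jar.

Call:
carry_out(commands=[{"delta_pos": [-0.035,0.008,-0.02],"delta_rot": [0,0,-0.033],"claw": 100},{"delta_pos": [-0.075,0.016,-0.03],"delta_rot": [0,0,-0.033],"claw": 100},{"delta_pos": [-0.115,0.025,-0.03],"delta_rot": [0,0,-0.033],"claw": 100},{"delta_pos": [-0.155,0.034,-0.03],"delta_rot": [0,0,-0.033],"claw": 100},{"delta_pos": [-0.195,0.043,-0.03],"delta_rot": [0,0,-0.033],"claw": 100},{"delta_pos": [-0.235,0.052,-0.03],"delta_rot": [0,0,-0.033],"claw": 100},{"delta_pos": [-0.275,0.06,-0.03],"delta_rot": [0,0,-0.033],"claw": 100},{"delta_pos": [-0.315,0.069,-0.03],"delta_rot": [0,0,-0.033],"claw": 100}])

```text
time: 8.57
eef_pos: [0.5428, -0.0581, 0.2421]
tcp_rot: [0.707, 0.707, 0.007, 0.004]
contact_force: [1.2, 0.3, -0.1]
opening: 0.994
```

```bash
python3 go.py .566,-.2075,.18,0
```

```text
t 8.57 pos [ 0.5428 -0.0581  0.2421] jaw 0.0 z [ 0.015  0.004 -1.   ] F [ 1.2  0.3 -0.1] open 0.994 q [-0.3  -0.    1.91  0.01  1.22 -0.3 ]
.566,-.2075,.18,0 dpos [-0.1497, 0.0222, 0.0619] drot [0.0154, -0.0039, 0.0002]
```

Call:
carry_out(commands=[{"delta_pos": [-0.04,0.007,0],"delta_rot": [0.015,-0.004,0],"claw": 100},{"delta_pos": [-0.08,0.013,0],"delta_rot": [0.015,-0.004,0],"claw": 100},{"delta_pos": [-0.12,0.018,0.01],"delta_rot": [0.015,-0.004,0],"claw": 100},{"delta_pos": [-0.15,0.022,0.03],"delta_rot": [0.015,-0.004,0],"claw": 100},{"delta_pos": [-0.15,0.022,0.06],"delta_rot": [0.015,-0.004,0],"claw": 100},{"delta_pos": [-0.15,0.022,0.075],"delta_rot": [0.015,-0.004,0],"claw": 100},{"delta_pos": [-0.15,0.022,0.08],"delta_rot": [0.015,-0.004,0],"claw": 100}])

```text
time: 9.15
eef_pos: [0.564, -0.2076, 0.1573]
tcp_rot: [0.708, 0.707, -0.001, -0.003]
contact_force: [-0.8, 0.8, -0.4]
opening: 1.002
```

```bash
python3 go.py .566,-.2075,.07,0
python3 - <<'E'
from h import *
s=ctrl.get_state();im,d=ctrl.read_camera('wrist');cv2.imwrite("pics/w6.png",im[:,:,::-1])
E
```

```text
t 9.15 pos [ 0.564  -0.2076  0.1573] jaw -0.1 z [-0.006  0.004 -1.   ] F [-0.8  0.8 -0.4] open 1.002 q [-0.52  0.22  1.83  0.    1.1  -0.52]
.566,-.2075,.07,0 dpos [-0.0002, 0.0025, 0.0873] drot [-0.0058, -0.0035, -0.0014]
```

View pics/w6.png

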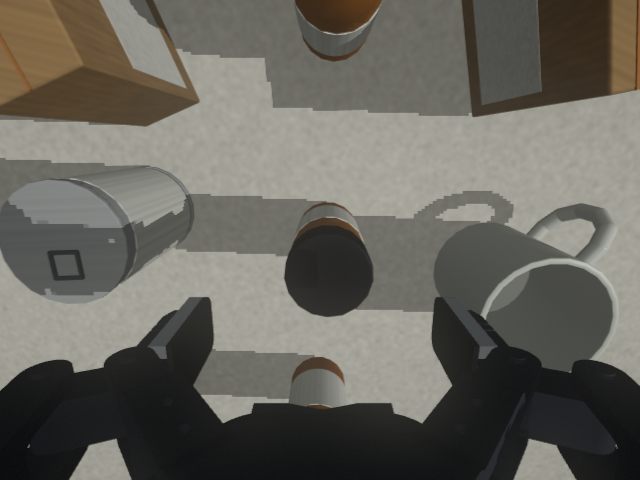

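The jar's cap (329,270) is centred between the fingers. Lowering and gripping.

Call:
carry_out(commands=[{"delta_pos": [0,0.0025,0.03],"delta_rot": [-0.006,-0.003,0],"claw": 100},{"delta_pos": [0,0.0025,0.055],"delta_rot": [-0.006,-0.003,0],"claw": 100},{"delta_pos": [0,0.0025,0.078],"delta_rot": [-0.006,-0.003,0],"claw": 100},{"delta_pos": [0,0.0025,0.087],"delta_rot": [-0.006,-0.003,0],"claw": 100},{"delta_pos": [0,0.0025,0.087],"delta_rot": [-0.006,-0.003,0],"claw": 70},{"delta_pos": [0,0.0025,0.087],"delta_rot": [-0.006,-0.003,0],"claw": 50},{"delta_pos": [0,0.0025,0.087],"delta_rot": [-0.006,-0.003,0],"claw": 30},{"delta_pos": [0,0.0025,0.087],"delta_rot": [-0.006,-0.003,0],"claw": 30}], force=45)

```text
time: 9.87
eef_pos: [0.5679, -0.2077, 0.0738]
tcp_rot: [0.707, 0.707, 0.001, 0.002]
contact_force: [-1.2, 0.3, 2.6]
opening: 0.535
```

Call:
carry_out(commands=[{"delta_pos": [0,0,0],"delta_rot": [0,0,0],"claw": 30},{"delta_pos": [0,0,0],"delta_rot": [0,0,0],"claw": 30},{"delta_pos": [0,0,0],"delta_rot": [0,0,0],"claw": 30},{"delta_pos": [0,0,0],"delta_rot": [0,0,0],"claw": 30}])

```text
time: 10.2
eef_pos: [0.5679, -0.2077, 0.0739]
tcp_rot: [0.707, 0.707, 0.001, 0.002]
contact_force: [-0.4, -0.0, -0.2]
opening: 0.538
```

```bash
python3 go.py .54,-.1,.26,0 .4777,.1781,.2,-1.9
```

```text
t 10.2 pos [ 0.5679 -0.2077  0.0739] jaw -0.0 z [ 0.005 -0.002 -1.   ] F [-0.4 -0.  -0.2] open 0.538 q [-0.52  0.33  1.87  0.    0.94 -0.52]
.54,-.1,.26,0 dpos [0.1073, -0.027, -0.1865] drot [0.0046, 0.0022, -0.0003]
.4777,.1781,.2,-1.9 dpos [0.3855, -0.0897, -0.1274] drot [0.0046, 0.0021, 0.0329]
```

Call:
carry_out(commands=[{"delta_pos": [0,0,-0.02],"delta_rot": [0,0,0],"claw": 30},{"delta_pos": [0,0,-0.05],"delta_rot": [0,0,0],"claw": 30},{"delta_pos": [0,0,-0.085],"delta_rot": [0,0,0],"claw": 30},{"delta_pos": [0,0,-0.12],"delta_rot": [0,0,0],"claw": 30},{"delta_pos": [0,0,-0.155],"delta_rot": [0,0,0],"claw": 30},{"delta_pos": [0.01,-0.002,-0.18],"delta_rot": [0,0,0],"claw": 30},{"delta_pos": [0.035,-0.008,-0.19],"delta_rot": [0,0,0],"claw": 30},{"delta_pos": [0.07,-0.016,-0.19],"delta_rot": [0,0,0],"claw": 30}])

```text
time: 10.87
eef_pos: [0.5527, -0.1391, 0.2682]
tcp_rot: [0.708, 0.706, 0.002, 0.006]
contact_force: [0.4, 1.2, -1.9]
opening: 0.536
```

```bash
python3 go.py  .4777,.1781,.2,-1.9
```

```text
t 10.87 pos [ 0.5527 -0.1391  0.2682] jaw -0.2 z [ 0.012 -0.006 -1.   ] F [ 0.4  1.2 -1.9] open 0.536 q [-0.42  0.03  1.83 -0.    1.27 -0.42]
.4777,.1781,.2,-1.9 dpos [0.3174, -0.0769, 0.0653] drot [0.0122, 0.006, 0.0296]
```

Call:
carry_out(commands=[{"delta_pos": [0.035,-0.008,0],"delta_rot": [0,0,0],"claw": 30},{"delta_pos": [0.075,-0.018,0],"delta_rot": [0.012,0.006,0],"claw": 30},{"delta_pos": [0.115,-0.028,0],"delta_rot": [0.012,0.006,0.03],"claw": 30},{"delta_pos": [0.155,-0.038,0],"delta_rot": [0.012,0.006,0.03],"claw": 30},{"delta_pos": [0.195,-0.048,0],"delta_rot": [0.012,0.006,0.03],"claw": 30},{"delta_pos": [0.235,-0.058,0.01],"delta_rot": [0.012,0.006,0.03],"claw": 30},{"delta_pos": [0.27,-0.067,0.02],"delta_rot": [0.012,0.006,0.03],"claw": 30},{"delta_pos": [0.3,-0.074,0.03],"delta_rot": [0.012,0.006,0.03],"claw": 30}])

```text
time: 11.53
eef_pos: [0.4788, 0.1632, 0.2351]
tcp_rot: [0.718, 0.696, 0.0, -0.0]
contact_force: [0.6, 0.5, -0.9]
opening: 0.536
```

```bash
python3 go.py  .4777,.1781,.1,-1.9
```

```text
t 11.53 pos [0.4788 0.1632 0.2351] jaw -1.9 z [ 0.     0.001 -1.   ] F [ 0.6  0.5 -0.9] open 0.536 q [ 0.13 -0.08  2.    0.    1.22  0.16]
.4777,.1781,.1,-1.9 dpos [0.0147, -0.0016, 0.1351] drot [0.0005, -0.0006, 0.0007]
```

Call:
carry_out(commands=[{"delta_pos": [0.015,-0.0015,0.015],"delta_rot": [0,0,0],"claw": 30},{"delta_pos": [0.015,-0.0015,0.03],"delta_rot": [0,0,0],"claw": 30},{"delta_pos": [0.015,-0.0015,0.055],"delta_rot": [0,0,0],"claw": 30},{"delta_pos": [0.015,-0.0015,0.08],"delta_rot": [0,0,0],"claw": 30},{"delta_pos": [0.015,-0.0015,0.105],"delta_rot": [0,0,0],"claw": 30},{"delta_pos": [0.015,-0.0015,0.125],"delta_rot": [0,0,0],"claw": 30},{"delta_pos": [0.015,-0.0015,0.14],"delta_rot": [0,0,0],"claw": 30},{"delta_pos": [0.015,-0.0015,0.147],"delta_rot": [0,0,0],"claw": 30}])

```text
time: 12.2
eef_pos: [0.4758, 0.178, 0.0853]
tcp_rot: [0.718, 0.696, -0.002, -0.001]
contact_force: [-1.0, -0.5, -1.1]
opening: 0.538
```

```bash
python3 go.py  .4777,.1781,.08,-1.9
```

```text
t 12.2 pos [0.4758 0.178  0.0853] jaw -1.9 z [-0.005 -0.    -1.   ] F [-1.  -0.5 -1.1] open 0.538 q [0.16 0.12 2.09 0.   0.93 0.19]
.4777,.1781,.08,-1.9 dpos [0.0001, 0.0019, 0.0053] drot [-0.0045, 0.0004, 0.0007]
```

Call:
carry_out(commands=[{"delta_pos": [0,0.002,0.002],"delta_rot": [-0.0045,0,0],"claw": 30},{"delta_pos": [0,0.002,0.004],"delta_rot": [-0.0045,0,0],"claw": 30},{"delta_pos": [0,0.002,0.0055],"delta_rot": [-0.0045,0,0],"claw": 30},{"delta_pos": [0,0.002,0.0065],"delta_rot": [-0.0045,0,0],"claw": 30},{"delta_pos": [0,0.002,0.0065],"delta_rot": [-0.0045,0,0],"claw": 30}])

```text
time: 12.62
eef_pos: [0.4787, 0.1781, 0.0799]
tcp_rot: [0.719, 0.696, 0.001, 0.001]
contact_force: [1.0, -0.2, 0.1]
opening: 0.536
```

Call:
carry_out(commands=[{"delta_pos": [0,0,0.001],"delta_rot": [0,0,0],"claw": 30},{"delta_pos": [0,0,0.001],"delta_rot": [0,0,0],"claw": 30}])

```text
time: 12.78
eef_pos: [0.4793, 0.1782, 0.0798]
tcp_rot: [0.718, 0.696, 0.001, 0.001]
contact_force: [-1.2, -0.1, 1.7]
opening: 0.54
```

Call:
carry_out(commands=[{"delta_pos": [0,0,0],"delta_rot": [0,0,0],"claw": 60},{"delta_pos": [0,0,0],"delta_rot": [0,0,0],"claw": 68},{"delta_pos": [0,0,0],"delta_rot": [0,0,0],"claw": 76},{"delta_pos": [0,0,0],"delta_rot": [0,0,0],"claw": 76},{"delta_pos": [0,0,-0.02],"delta_rot": [0,0,0],"claw": 76},{"delta_pos": [0,0,-0.055],"delta_rot": [0,0,0],"claw": 76},{"delta_pos": [0,0,-0.095],"delta_rot": [0,0,0],"claw": 90},{"delta_pos": [0,0,-0.135],"delta_rot": [0,0,0],"claw": 100}])

```text
time: 13.45
eef_pos: [0.478, 0.1781, 0.2155]
tcp_rot: [0.718, 0.696, 0.0, 0.001]
contact_force: [0.8, -0.3, 0.2]
opening: 0.994
```

```bash
python3 go.py .5575,-.344,.24,0;python3 - <<'E'
from h import *
im,d=ctrl.read_camera('scene');cv2.imwrite("pics/s7.png",cv2.resize(im[130:380,130:450],None,fx=2.4,fy=2.4)[:,:,::-1])
E
```

```text
t 13.45 pos [0.478  0.1781 0.2155] jaw -1.9 z [ 0.001 -0.    -1.   ] F [ 0.8 -0.3  0.2] open 0.994 q [ 0.16 -0.05  2.01 -0.    1.18  0.19]
.5575,-.344,.24,0 dpos [-0.5192, 0.0965, -0.0243] drot [0.0015, 0.0001, -0.0325]
```

View pics/s7.png

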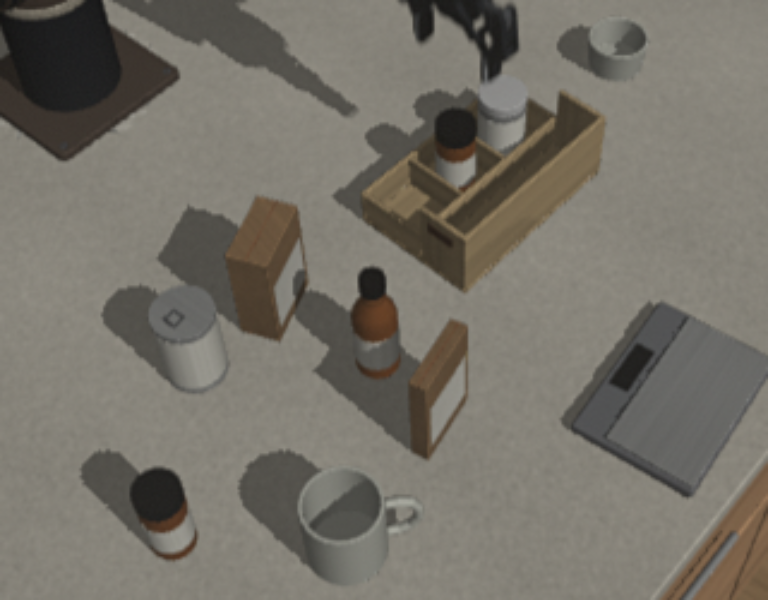

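The first jar is upright in the middle compartment (crop position (456,150)). Next is the second jar.

Call:
carry_out(commands=[{"delta_pos": [-0.035,0.007,-0.015],"delta_rot": [0,0,-0.032],"claw": 100},{"delta_pos": [-0.075,0.014,-0.025],"delta_rot": [0,0,-0.032],"claw": 100},{"delta_pos": [-0.115,0.021,-0.025],"delta_rot": [0,0,-0.032],"claw": 100},{"delta_pos": [-0.155,0.029,-0.025],"delta_rot": [0,0,-0.032],"claw": 100},{"delta_pos": [-0.195,0.036,-0.025],"delta_rot": [0,0,-0.032],"claw": 100},{"delta_pos": [-0.235,0.044,-0.025],"delta_rot": [0,0,-0.032],"claw": 100},{"delta_pos": [-0.275,0.051,-0.025],"delta_rot": [0,0,-0.032],"claw": 100},{"delta_pos": [-0.315,0.058,-0.025],"delta_rot": [0,0,-0.032],"claw": 100}])

```text
time: 14.17
eef_pos: [0.5303, -0.1398, 0.2509]
tcp_rot: [0.707, 0.707, 0.008, 0.006]
contact_force: [1.1, -0.4, 0.5]
opening: 1.004
```

```bash
python3 go.py .5575,-.344,.16,0
```

```text
t 14.17 pos [ 0.5303 -0.1398  0.2509] jaw -0.0 z [ 0.019  0.002 -1.   ] F [ 1.1 -0.4  0.5] open 1.004 q [-0.45 -0.    1.9   0.01  1.23 -0.45]
.5575,-.344,.16,0 dpos [-0.2044, 0.0256, 0.0909] drot [0.0189, -0.0025, -0.0004]
```

Call:
carry_out(commands=[{"delta_pos": [-0.04,0.007,0],"delta_rot": [0.019,-0.002,0],"claw": 100},{"delta_pos": [-0.08,0.012,0.01],"delta_rot": [0.019,-0.002,0],"claw": 100},{"delta_pos": [-0.12,0.017,0.02],"delta_rot": [0.019,-0.002,0],"claw": 100},{"delta_pos": [-0.16,0.021,0.03],"delta_rot": [0.019,-0.002,0],"claw": 100},{"delta_pos": [-0.19,0.0255,0.05],"delta_rot": [0.019,-0.002,0],"claw": 100},{"delta_pos": [-0.204,0.0255,0.075],"delta_rot": [0.019,-0.002,0],"claw": 100},{"delta_pos": [-0.204,0.0255,0.09],"delta_rot": [0.019,-0.002,0],"claw": 100},{"delta_pos": [-0.204,0.0255,0.09],"delta_rot": [0.019,-0.002,0],"claw": 100}])

```text
time: 14.83
eef_pos: [0.555, -0.3431, 0.1551]
tcp_rot: [0.708, 0.706, -0.0, -0.005]
contact_force: [-1.1, 0.4, -0.3]
opening: 1.001
```

```bash
python3 go.py .5575,-.344,.07,0
python3 - <<'E'
from h import *
s=ctrl.get_state();im,d=ctrl.read_camera('wrist');cv2.imwrite("pics/w8.png",im[:,:,::-1])
c=cloud('wrist',d,s)[d>0]
m=(np.hypot(*(c[:,:2]-(.5575,-.344)).T)<.045)&(abs(c[:,2]-.1055)<.006);p=c[m];print(m.sum(),cv2.minEnclosingCircle(p[:,:2].astype(np.float32)))
E
```

```text
t 14.83 pos [ 0.555  -0.3431  0.1551] jaw -0.1 z [-0.007  0.007 -1.   ] F [-1.1  0.4 -0.3] open 1.001 q [-0.71  0.33  1.7   0.    1.12 -0.71]
.5575,-.344,.07,0 dpos [-0.0014, 0.0032, 0.0851] drot [-0.0071, -0.0066, -0.0024]
6136 ((0.5591532588005066, -0.3442718982696533), 0.023608198389410973)
```

View pics/w8.png

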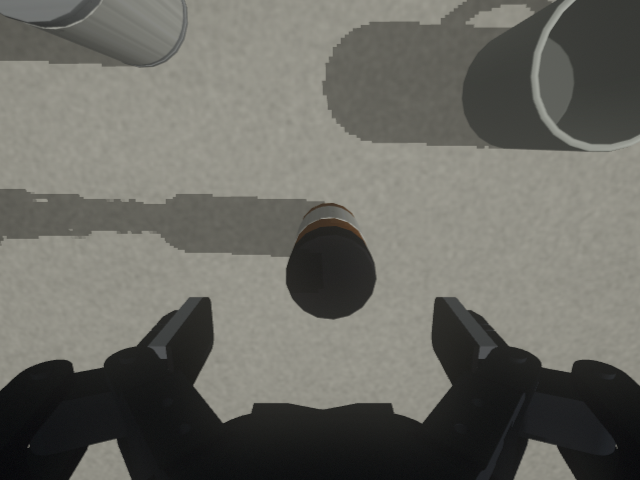

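The cap (331,272) is centred between the fingers, and the fit gives (0.559, -0.344) with a 47 mm diameter.

Call:
carry_out(commands=[{"delta_pos": [-0.001,0.0035,0.03],"delta_rot": [-0.007,-0.006,0],"claw": 100},{"delta_pos": [-0.001,0.0035,0.055],"delta_rot": [-0.007,-0.006,0],"claw": 100},{"delta_pos": [-0.001,0.0035,0.076],"delta_rot": [-0.007,-0.006,0],"claw": 100},{"delta_pos": [-0.001,0.0035,0.084],"delta_rot": [-0.007,-0.006,0],"claw": 100},{"delta_pos": [-0.001,0.0035,0.084],"delta_rot": [-0.007,-0.006,0],"claw": 70},{"delta_pos": [-0.001,0.0035,0.084],"delta_rot": [-0.007,-0.006,0],"claw": 50},{"delta_pos": [-0.001,0.0035,0.084],"delta_rot": [-0.007,-0.006,0],"claw": 30},{"delta_pos": [-0.001,0.0035,0.084],"delta_rot": [-0.007,-0.006,0],"claw": 30}])

```text
time: 15.55
eef_pos: [0.5604, -0.3446, 0.0766]
tcp_rot: [0.707, 0.707, 0.0, 0.004]
contact_force: [-1.1, 1.2, 3.6]
opening: 0.543
```

Call:
carry_out(commands=[{"delta_pos": [0,0,0],"delta_rot": [0,0,0],"claw": 30},{"delta_pos": [0,0,0],"delta_rot": [0,0,0],"claw": 30},{"delta_pos": [0,0,0],"delta_rot": [0,0,0],"claw": 30},{"delta_pos": [0,0,0],"delta_rot": [0,0,0],"claw": 30}])

```text
time: 15.88
eef_pos: [0.5603, -0.3445, 0.0766]
tcp_rot: [0.707, 0.707, 0.0, 0.004]
contact_force: [-0.2, -0.3, 0.6]
opening: 0.54
```

```bash
python3 go.py .54,-.1,.26,0 .4753,.1051,.2,-1.9
```

```text
t 15.88 pos [ 0.5603 -0.3445  0.0766] jaw -0.1 z [ 0.006 -0.004 -1.   ] F [-0.2 -0.3  0.6] open 0.54 q [-0.71  0.43  1.73  0.    0.98 -0.7 ]
.54,-.1,.26,0 dpos [0.2437, -0.0195, -0.1846] drot [0.0055, 0.0044, -0.0009]
.4753,.1051,.2,-1.9 dpos [0.449, -0.0847, -0.1259] drot [0.0056, 0.0043, 0.0323]
```

Call:
carry_out(commands=[{"delta_pos": [0,0,-0.02],"delta_rot": [0,0,0],"claw": 30},{"delta_pos": [0,0,-0.05],"delta_rot": [0,0,0],"claw": 30},{"delta_pos": [0,0,-0.085],"delta_rot": [0,0,0],"claw": 30},{"delta_pos": [0,0,-0.12],"delta_rot": [0,0,0],"claw": 30},{"delta_pos": [0.01,0,-0.155],"delta_rot": [0,0,0],"claw": 30},{"delta_pos": [0.025,-0.002,-0.18],"delta_rot": [0,0,0],"claw": 30},{"delta_pos": [0.055,-0.005,-0.19],"delta_rot": [0,0,0],"claw": 30},{"delta_pos": [0.09,-0.01,-0.19],"delta_rot": [0,0,0],"claw": 30}])

```text
time: 16.55
eef_pos: [0.5507, -0.2551, 0.2708]
tcp_rot: [0.708, 0.706, 0.001, 0.008]
contact_force: [0.4, 0.2, -1.2]
opening: 0.539
```

```bash
python3 go.py  .4753,.1051,.25,-1.9
```

```text
t 16.55 pos [ 0.5507 -0.2551  0.2708] jaw -0.2 z [ 0.012 -0.009 -1.   ] F [ 0.4  0.2 -1.2] open 0.539 q [-0.6   0.11  1.74 -0.    1.28 -0.6 ]
.4753,.1051,.25,-1.9 dpos [0.3601, -0.0768, 0.0166] drot [0.0126, 0.009, 0.0298]
```

Call:
carry_out(commands=[{"delta_pos": [0.035,-0.008,0],"delta_rot": [0.012,0.009,0],"claw": 30},{"delta_pos": [0.075,-0.016,0],"delta_rot": [0.012,0.009,0],"claw": 30},{"delta_pos": [0.115,-0.025,0],"delta_rot": [0.012,0.009,0],"claw": 30},{"delta_pos": [0.155,-0.033,0],"delta_rot": [0.012,0.009,0],"claw": 30},{"delta_pos": [0.195,-0.042,0],"delta_rot": [0.012,0.009,0.03],"claw": 30},{"delta_pos": [0.235,-0.05,0],"delta_rot": [0.012,0.009,0.03],"claw": 30},{"delta_pos": [0.275,-0.059,0],"delta_rot": [0.012,0.009,0.03],"claw": 30},{"delta_pos": [0.31,-0.067,0],"delta_rot": [0.012,0.009,0.03],"claw": 30}])

```text
time: 17.22
eef_pos: [0.4835, 0.0573, 0.2669]
tcp_rot: [0.719, 0.695, 0.0, -0.0]
contact_force: [0.7, 0.1, -1.2]
opening: 0.54
```

```bash
python3 go.py  .4753,.1051,.2,-1.9
```

```text
t 17.22 pos [0.4835 0.0573 0.2669] jaw -1.9 z [ 0.  0. -1.] F [ 0.7  0.1 -1.2] open 0.54 q [-0.09 -0.15  2.01  0.    1.29 -0.06]
.4753,.1051,.2,-1.9 dpos [0.0475, -0.0098, 0.0669] drot [0.0003, -0.0005, 0.0001]
```

Call:
carry_out(commands=[{"delta_pos": [0.03,-0.006,0],"delta_rot": [0,0,0],"claw": 30},{"delta_pos": [0.0475,-0.0098,0.015],"delta_rot": [0,0,0],"claw": 30},{"delta_pos": [0.0475,-0.0098,0.04],"delta_rot": [0,0,0],"claw": 30},{"delta_pos": [0.0475,-0.0098,0.07],"delta_rot": [0,0,0],"claw": 30},{"delta_pos": [0.0475,-0.0098,0.1],"delta_rot": [0,0,0],"claw": 30},{"delta_pos": [0.0475,-0.0098,0.13],"delta_rot": [0,0,0],"claw": 30},{"delta_pos": [0.0475,-0.0098,0.15],"delta_rot": [0,0,0],"claw": 30},{"delta_pos": [0.0475,-0.0098,0.165],"delta_rot": [0,0,0],"claw": 30}])

```text
time: 17.88
eef_pos: [0.4734, 0.1052, 0.099]
tcp_rot: [0.719, 0.695, -0.001, -0.002]
contact_force: [-0.1, 0.5, -1.1]
opening: 0.538
```

```bash
python3 go.py  .4753,.1051,.0825,-1.9
```

```text
t 17.88 pos [0.4734 0.1052 0.099 ] jaw -1.9 z [-0.004  0.    -1.   ] F [-0.1  0.5 -1.1] open 0.538 q [0.01 0.05 2.14 0.   0.95 0.04]
.4753,.1051,.0825,-1.9 dpos [-0.0001, 0.002, 0.0165] drot [-0.004, -0.0003, 0.0002]
```

Call:
carry_out(commands=[{"delta_pos": [0,0.002,0.006],"delta_rot": [-0.004,0,0],"claw": 30},{"delta_pos": [0,0.002,0.01],"delta_rot": [-0.004,0,0],"claw": 30},{"delta_pos": [0,0.002,0.013],"delta_rot": [-0.004,0,0],"claw": 30},{"delta_pos": [0,0.002,0.015],"delta_rot": [-0.004,0,0],"claw": 30},{"delta_pos": [0,0.002,0.0165],"delta_rot": [-0.004,0,0],"claw": 30},{"delta_pos": [0,0.002,0.0165],"delta_rot": [-0.004,0,0],"claw": 30}])

```text
time: 18.38
eef_pos: [0.4759, 0.1052, 0.0832]
tcp_rot: [0.719, 0.695, 0.001, 0.0]
contact_force: [-0.6, -0.8, -1.5]
opening: 0.538
```

Call:
carry_out(commands=[{"delta_pos": [0,0,0.001],"delta_rot": [0,0,0],"claw": 30},{"delta_pos": [0,0,0.0015],"delta_rot": [0,0,0],"claw": 30},{"delta_pos": [0,0,0.0015],"delta_rot": [0,0,0],"claw": 30}])

```text
time: 18.63
eef_pos: [0.4766, 0.1052, 0.0826]
tcp_rot: [0.719, 0.695, 0.001, 0.001]
contact_force: [-1.3, 0.5, 1.9]
opening: 0.534
```

Contact felt. Releasing and rising.

Call:
carry_out(commands=[{"delta_pos": [0,0,0],"delta_rot": [0,0,0],"claw": 60},{"delta_pos": [0,0,0],"delta_rot": [0,0,0],"claw": 68},{"delta_pos": [0,0,0],"delta_rot": [0,0,0],"claw": 76},{"delta_pos": [0,0,0],"delta_rot": [0,0,0],"claw": 76},{"delta_pos": [0,0,-0.02],"delta_rot": [0,0,0],"claw": 76},{"delta_pos": [0,0,-0.055],"delta_rot": [0,0,0],"claw": 76},{"delta_pos": [0,0,-0.095],"delta_rot": [0,0,0],"claw": 76},{"delta_pos": [0,0,-0.135],"delta_rot": [0,0,0],"claw": 76}])

```text
time: 19.3
eef_pos: [0.4753, 0.1051, 0.2183]
tcp_rot: [0.719, 0.695, 0.0, 0.0]
contact_force: [2.2, -0.5, 0.1]
opening: 0.763
```

```bash
python3 go.py .6725,-.083,.24,10;python3 - <<'E'
from h import *
im,d=ctrl.read_camera('scene');cv2.imwrite("pics/s9.png",cv2.resize(im[130:380,130:450],None,fx=2.4,fy=2.4)[:,:,::-1])
E
```

```text
t 19.3 pos [0.4753 0.1051 0.2183] jaw -1.9 z [ 0.001  0.    -1.   ] F [ 2.2 -0.5  0.1] open 0.763 q [ 0.01 -0.11  2.06  0.    1.19  0.04]
.6725,-.083,.24,10 dpos [-0.1815, 0.2033, -0.0216] drot [0.0008, -0.0003, -0.2076]
```

View pics/s9.png

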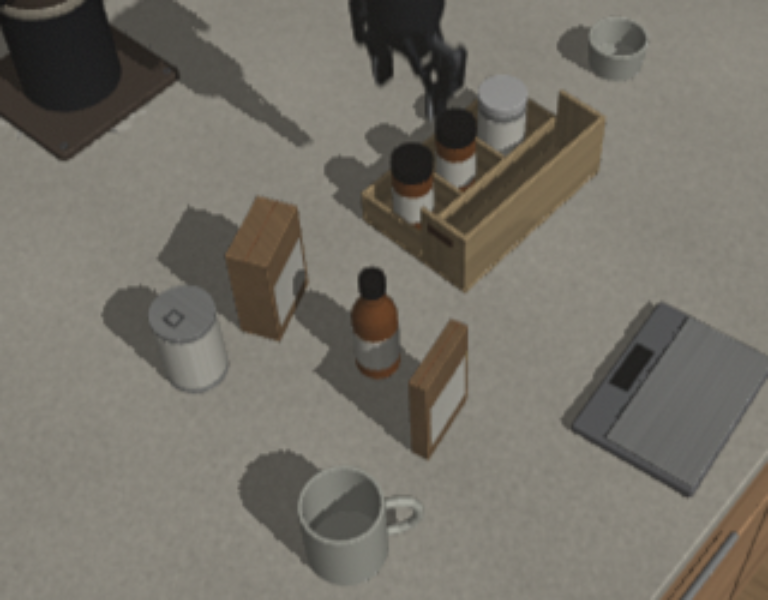

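Both jars stand upright in the small compartments. Now the carton.

Call:
carry_out(commands=[{"delta_pos": [-0.025,0.03,-0.02],"delta_rot": [0,0,-0.05],"claw": 76},{"delta_pos": [-0.052,0.06,-0.02],"delta_rot": [0,0,-0.1],"claw": 76},{"delta_pos": [-0.08,0.09,-0.02],"delta_rot": [0,0,-0.15],"claw": 76},{"delta_pos": [-0.107,0.12,-0.02],"delta_rot": [0,0,-0.2],"claw": 76},{"delta_pos": [-0.134,0.15,-0.02],"delta_rot": [0,0,-0.207],"claw": 76},{"delta_pos": [-0.16,0.18,-0.02],"delta_rot": [0,0,-0.207],"claw": 76},{"delta_pos": [-0.18,0.203,-0.02],"delta_rot": [0,0,-0.207],"claw": 76},{"delta_pos": [-0.1815,0.203,-0.02],"delta_rot": [0,0,-0.207],"claw": 76}])

```text
time: 20.02
eef_pos: [0.6798, -0.0874, 0.2503]
tcp_rot: [0.644, 0.765, 0.006, 0.007]
contact_force: [-0.5, 0.4, -0.6]
opening: 0.761
```

```bash
python3 go.py .6725,-.083,.18,10;python3 - <<'E'
from h import *
s=ctrl.get_state();im,d=ctrl.read_camera('wrist');cv2.imwrite("pics/w10.png",im[:,:,::-1])
c=cloud('wrist',d,s)[d>0]
m=(np.hypot(*(c[:,:2]-(.6725,-.083)).T)<.065)&(abs(c[:,2]-.135)<.006);p=c[m]
r=cv2.minAreaRect((p[:,:2]*1000).astype(np.float32));print(m.sum(),np.median(p[:,2]),r)
E
```

```text
t 20.02 pos [ 0.6798 -0.0874  0.2503] jaw 9.8 z [ 0.019 -0.001 -1.   ] F [-0.5  0.4 -0.6] open 0.761 q [-0.28  0.3   1.56  0.    1.27 -0.45]
.6725,-.083,.18,10 dpos [0.0059, -0.0077, 0.0702] drot [0.0182, 0.0043, -0.0042]
3557 0.134817856613269 ((673.7163696289062, -81.68000793457031), (20.017562866210938, 84.12791442871094), 11.310823440551758)
```

View pics/w10.png

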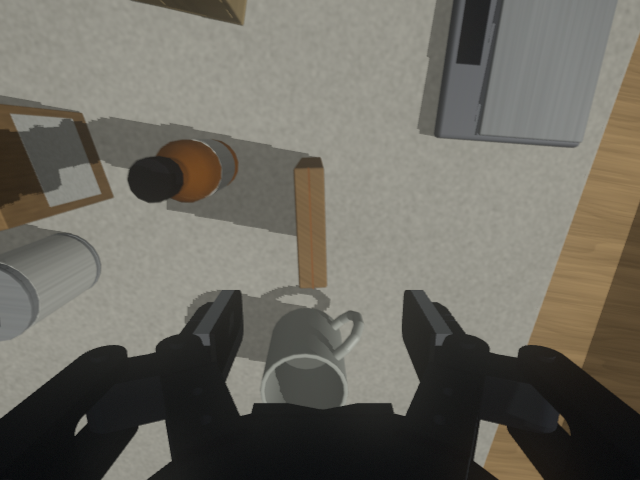

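The carton top (312,220) fits a 20 x 84 mm rectangle at (0.6737, -0.0817), yaw 11.3°. I'll grip it high.

```bash
python3 go.py .6732,-.082,.17,11 .6732,-.082,.12,11
```

```text
t 20.07 pos [ 0.6781 -0.0854  0.2503] jaw 9.8 z [ 0.016  0.    -1.   ] F [ 0.2 -0.4  0.1] open 0.763 q [-0.28  0.3   1.56  0.01  1.27 -0.45]
.6732,-.082,.17,11 dpos [0.0044, -0.0055, 0.0802] drot [0.0163, 0.0025, -0.0207]
.6732,-.082,.12,11 dpos [0.0045, -0.0064, 0.1302] drot [0.0163, 0.0025, -0.0207]
```

Call:
carry_out(commands=[{"delta_pos": [0.0044,-0.0055,0.0],"delta_rot": [0.016,0.002,-0.021],"claw": 76},{"delta_pos": [0.0044,-0.0055,0.03],"delta_rot": [0.016,0.002,-0.021],"claw": 76},{"delta_pos": [0.0044,-0.0055,0.06],"delta_rot": [0.016,0.002,-0.021],"claw": 76},{"delta_pos": [0.0044,-0.0055,0.08],"delta_rot": [0.016,0.002,-0.021],"claw": 76},{"delta_pos": [0.0044,-0.0055,0.08],"delta_rot": [0.016,0.002,-0.021],"claw": 76}])

```text
time: 20.48
eef_pos: [0.6687, -0.0794, 0.1638]
tcp_rot: [0.635, 0.772, -0.002, -0.005]
contact_force: [-0.4, -0.6, -0.9]
opening: 0.761
```

```bash
python3 go.py .6732,-.082,.12,11
```

```text
t 20.48 pos [ 0.6687 -0.0794  0.1638] jaw 11.1 z [-0.011  0.003 -1.   ] F [-0.4 -0.6 -0.9] open 0.761 q [-0.27  0.36  1.64 -0.    1.15 -0.46]
.6732,-.082,.12,11 dpos [-0.0036, 0.0044, 0.0438] drot [-0.0106, -0.005, 0.0024]
```

Call:
carry_out(commands=[{"delta_pos": [-0.0035,0.0042,0.0],"delta_rot": [-0.01,-0.005,0],"claw": 76},{"delta_pos": [-0.0035,0.0042,0.02],"delta_rot": [-0.01,-0.005,0],"claw": 76},{"delta_pos": [-0.0035,0.0042,0.037],"delta_rot": [-0.01,-0.005,0],"claw": 76},{"delta_pos": [-0.0035,0.0042,0.043],"delta_rot": [-0.01,-0.005,0],"claw": 60},{"delta_pos": [-0.0035,0.0042,0.043],"delta_rot": [-0.01,-0.005,0],"claw": 40},{"delta_pos": [-0.0035,0.0042,0.043],"delta_rot": [-0.01,-0.005,0],"claw": 40},{"delta_pos": [-0.0035,0.0042,0.043],"delta_rot": [-0.01,-0.005,0],"claw": 40}])

```text
time: 21.07
eef_pos: [0.6742, -0.0821, 0.1231]
tcp_rot: [0.635, 0.773, 0.0, 0.001]
contact_force: [0.3, -0.8, 0.3]
opening: 0.394
```

```bash
python3 go.py .6732,-.082,.12,11
```

```text
t 21.07 pos [ 0.6742 -0.0821  0.1231] jaw 11.2 z [ 0.003 -0.001 -1.   ] F [ 0.3 -0.8  0.3] open 0.394 q [-0.27  0.41  1.66 -0.    1.07 -0.46]
.6732,-.082,.12,11 dpos [0.0002, -0.0009, 0.0031] drot [0.0025, 0.0016, 0.0028]
```

Call:
carry_out(commands=[{"delta_pos": [0,-0.001,0.003],"delta_rot": [0.0025,0,0],"claw": 30},{"delta_pos": [0,-0.001,0.003],"delta_rot": [0.0025,0,0],"claw": 20},{"delta_pos": [0,-0.001,0.003],"delta_rot": [0.0025,0,0],"claw": 5},{"delta_pos": [0,-0.001,0.003],"delta_rot": [0.0025,0,0],"claw": 5},{"delta_pos": [0,-0.001,0.003],"delta_rot": [0.0025,0,0],"claw": 5},{"delta_pos": [0,-0.001,0.003],"delta_rot": [0.0025,0,0],"claw": 5}], force=45)

```text
time: 21.57
eef_pos: [0.6741, -0.0826, 0.1219]
tcp_rot: [0.635, 0.773, -0.0, 0.002]
contact_force: [-0.9, 0.6, 6.5]
opening: 0.228
```

Call:
carry_out(commands=[{"delta_pos": [0,0,0],"delta_rot": [0,0,0],"claw": 5},{"delta_pos": [0,0,0],"delta_rot": [0,0,0],"claw": 5},{"delta_pos": [0,0,0],"delta_rot": [0,0,0],"claw": 5}])

```text
time: 21.82
eef_pos: [0.6741, -0.0826, 0.1219]
tcp_rot: [0.635, 0.773, -0.0, 0.002]
contact_force: [0.3, -0.4, 1.4]
opening: 0.225
```

```bash
python3 go.py .6732,-.082,.32,11
```

```text
t 21.82 pos [ 0.6741 -0.0826  0.1219] jaw 11.2 z [ 0.003 -0.002 -1.   ] F [ 0.3 -0.4  1.4] open 0.225 q [-0.27  0.41  1.66 -0.    1.07 -0.46]
.6732,-.082,.32,11 dpos [0.0002, -0.0003, -0.1981] drot [0.0023, 0.0029, 0.0028]
```

Call:
carry_out(commands=[{"delta_pos": [0,0,-0.02],"delta_rot": [0,0,0],"claw": 5},{"delta_pos": [0,0,-0.05],"delta_rot": [0,0,0],"claw": 5},{"delta_pos": [0,0,-0.08],"delta_rot": [0,0,0],"claw": 5},{"delta_pos": [0,0,-0.11],"delta_rot": [0,0,0],"claw": 5},{"delta_pos": [0,0,-0.14],"delta_rot": [0,0,0],"claw": 5},{"delta_pos": [0,0,-0.165],"delta_rot": [0,0,0],"claw": 5},{"delta_pos": [0,0,-0.18],"delta_rot": [0,0,0],"claw": 5},{"delta_pos": [0,0,-0.185],"delta_rot": [0,0,0],"claw": 5}])

```text
time: 22.48
eef_pos: [0.6744, -0.0823, 0.31]
tcp_rot: [0.635, 0.773, 0.001, 0.004]
contact_force: [-0.2, 0.1, -1.9]
opening: 0.226
```

```bash
python3 go.py .5766,.1828,.29,-1.9 .5766,.1828,.29,-1.9,12.5;python3 - <<'E'
from h import *
s=ctrl.get_state();im,d=ctrl.read_camera('side');cv2.imwrite("pics/s11.png",im[:,:,::-1])
E
```

```text
t 22.48 pos [ 0.6744 -0.0823  0.31  ] jaw 11.2 z [ 0.007 -0.003 -1.   ] F [-0.2  0.1 -1.9] open 0.226 q [-0.27  0.25  1.5  -0.    1.38 -0.46]
.5766,.1828,.29,-1.9 dpos [0.2791, -0.0448, 0.0184] drot [0.007, 0.0041, 0.228]
.5766,.1828,.29,-1.9,12.5 dpos [0.2791, -0.0448, 0.0184] drot [0.2243, 0.0289, 0.2267]
```

View pics/s11.png

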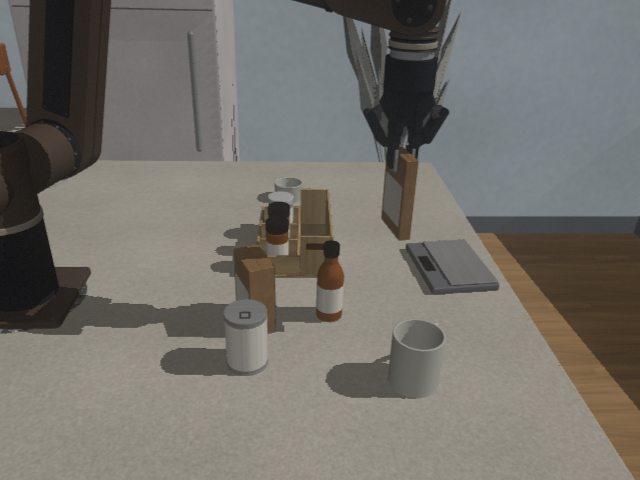

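The carton is held upright (400,195) and the side view shows everything else undisturbed. Carrying it to the caddy and tilting on the way.

Call:
carry_out(commands=[{"delta_pos": [0.034,-0.005,0],"delta_rot": [0.02,0.003,0.03],"claw": 5},{"delta_pos": [0.068,-0.011,0],"delta_rot": [0.05,0.006,0.06],"claw": 5},{"delta_pos": [0.102,-0.016,0],"delta_rot": [0.08,0.01,0.09],"claw": 5},{"delta_pos": [0.136,-0.022,0],"delta_rot": [0.11,0.014,0.12],"claw": 5},{"delta_pos": [0.17,-0.027,0],"delta_rot": [0.14,0.018,0.15],"claw": 5},{"delta_pos": [0.204,-0.033,0.005],"delta_rot": [0.17,0.022,0.18],"claw": 5},{"delta_pos": [0.238,-0.038,0.01],"delta_rot": [0.2,0.026,0.2],"claw": 5},{"delta_pos": [0.265,-0.043,0.015],"delta_rot": [0.224,0.029,0.226],"claw": 5}])

```text
time: 23.2
eef_pos: [0.579, 0.1716, 0.2896]
tcp_rot: [0.714, 0.691, -0.078, -0.081]
contact_force: [0.3, -0.6, -2.3]
opening: 0.226
```

```bash
python3 go.py .5766,.1828,.24,-1.9,12.5
```

```text
t 23.2 pos [0.579  0.1716 0.2896] jaw -1.9 z [-0.223  0.008 -0.975] F [ 0.3 -0.6 -2.3] open 0.226 q [0.11 0.21 1.6  0.03 1.55 0.14]
.5766,.1828,.24,-1.9,12.5 dpos [0.0111, 0.0084, 0.049] drot [-0.0065, -0.0002, 0.0006]
```

Call:
carry_out(commands=[{"delta_pos": [0.011,0.0,0.01],"delta_rot": [-0.0065,0,0],"claw": 5},{"delta_pos": [0.011,0.005,0.025],"delta_rot": [-0.0065,0,0],"claw": 5},{"delta_pos": [0.011,0.0084,0.042],"delta_rot": [-0.0065,0,0],"claw": 5},{"delta_pos": [0.011,0.0084,0.049],"delta_rot": [-0.0065,0,0],"claw": 5},{"delta_pos": [0.011,0.0084,0.049],"delta_rot": [-0.0065,0,0],"claw": 5}])

```text
time: 23.62
eef_pos: [0.5746, 0.1819, 0.2352]
tcp_rot: [0.714, 0.691, -0.079, -0.08]
contact_force: [-0.4, -0.3, -1.7]
opening: 0.228
```

```bash
python3 go.py .5766,.1828,.14,-1.9,12.5 .5766,.1828,.1272,-1.9,12.5;python3 - <<'E'
from h import *
s=ctrl.get_state();im,d=ctrl.read_camera('side');cv2.imwrite("pics/s12.png",cv2.resize(im[60:300,200:440],None,fx=2.5,fy=2.5)[:,:,::-1])
im,d=ctrl.read_camera('wrist');cv2.imwrite("pics/w12.png",im[:,:,::-1])
E
```

```text
t 23.62 pos [0.5746 0.1819 0.2352] jaw -1.9 z [-0.224  0.006 -0.975] F [-0.4 -0.3 -1.7] open 0.228 q [0.13 0.25 1.65 0.03 1.46 0.15]
.5766,.1828,.14,-1.9,12.5 dpos [0.001, 0.0233, 0.0924] drot [-0.0076, 0.0014, 0.0003]
.5766,.1828,.1272,-1.9,12.5 dpos [0.0011, 0.0261, 0.1048] drot [-0.0076, 0.0014, 0.0003]
```

View pics/s12.png

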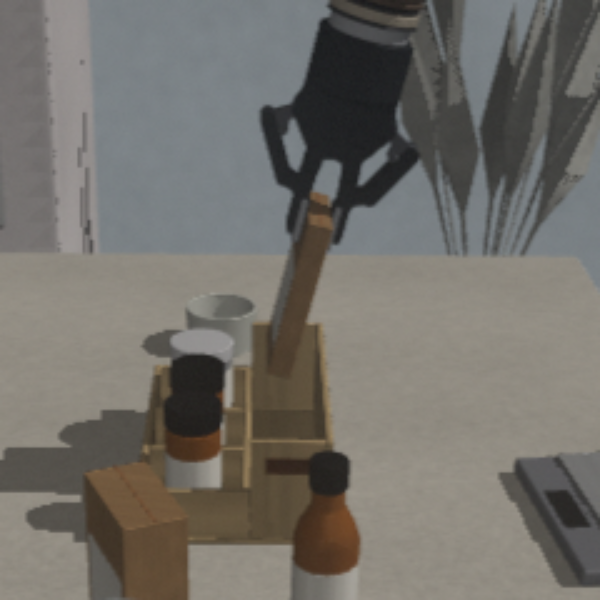

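View pics/w12.png

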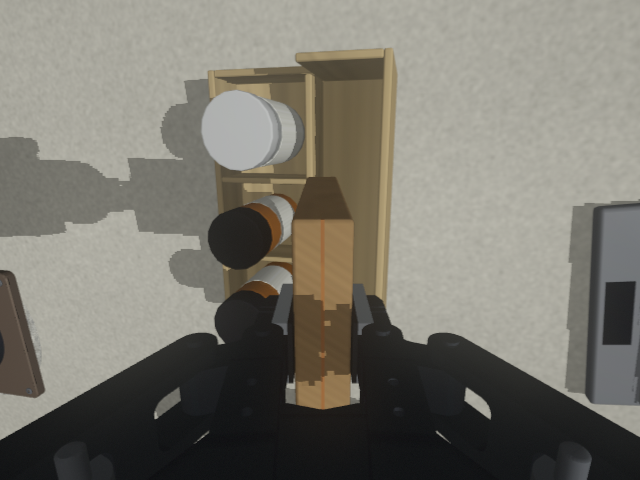

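The carton is tilted with its top toward the back wall and its foot over the rear compartment (side crop (290,370)). Lowering it.

Call:
carry_out(commands=[{"delta_pos": [0.001,0.005,0.015],"delta_rot": [-0.0075,0,0],"claw": 5},{"delta_pos": [0.001,0.009,0.033],"delta_rot": [-0.0075,0,0],"claw": 5},{"delta_pos": [0.001,0.0135,0.051],"delta_rot": [-0.0075,0,0],"claw": 5},{"delta_pos": [0.001,0.018,0.069],"delta_rot": [-0.0075,0,0],"claw": 5},{"delta_pos": [0.001,0.0215,0.083],"delta_rot": [-0.0075,0,0],"claw": 5},{"delta_pos": [0.001,0.0235,0.091],"delta_rot": [-0.0075,0,0],"claw": 5},{"delta_pos": [0.001,0.024,0.094],"delta_rot": [-0.0075,0,0],"claw": 5},{"delta_pos": [0.001,0.0245,0.096],"delta_rot": [-0.0075,0,0],"claw": 5}])

```text
time: 24.38
eef_pos: [0.5799, 0.1829, 0.1403]
tcp_rot: [0.715, 0.691, -0.073, -0.076]
contact_force: [0.2, -0.1, -1.8]
opening: 0.227
```

```bash
python3 go.py .5766,.1828,.1272,-1.9,12.5
```

```text
t 24.38 pos [0.5799 0.1829 0.1403] jaw -1.9 z [-0.21   0.007 -0.978] F [ 0.2 -0.1 -1.8] open 0.227 q [0.13 0.35 1.71 0.03 1.29 0.15]
.5766,.1828,.1272,-1.9,12.5 dpos [-0.0002, -0.0004, 0.0135] drot [0.0066, -0.0, -0.0001]
```

Call:
carry_out(commands=[{"delta_pos": [0,0,0.003],"delta_rot": [0.0066,0,0],"claw": 5},{"delta_pos": [0,0,0.006],"delta_rot": [0.0066,0,0],"claw": 5},{"delta_pos": [0,0,0.009],"delta_rot": [0.0066,0,0],"claw": 5},{"delta_pos": [0,0,0.011],"delta_rot": [0.0066,0,0],"claw": 5},{"delta_pos": [0,0,0.0125],"delta_rot": [0.0066,0,0],"claw": 5},{"delta_pos": [0,0,0.0125],"delta_rot": [0.0066,0,0],"claw": 5}])

```text
time: 24.88
eef_pos: [0.5769, 0.183, 0.1278]
tcp_rot: [0.714, 0.691, -0.076, -0.078]
contact_force: [-0.7, 0.2, -1.1]
opening: 0.23
```

```bash
python3 go.py .5766,.1828,.1262,-1.9,12.5
```

```text
t 24.88 pos [0.5769 0.183  0.1278] jaw -1.9 z [-0.217  0.007 -0.976] F [-0.7  0.2 -1.1] open 0.23 q [0.13 0.36 1.72 0.04 1.27 0.15]
.5766,.1828,.1262,-1.9,12.5 dpos [-0.0002, 0.0, 0.0016] drot [-0.0005, 0.0001, -0.0001]
```

Call:
carry_out(commands=[{"delta_pos": [0,0,0.001],"delta_rot": [0,0,0],"claw": 5},{"delta_pos": [0,0,0.0015],"delta_rot": [0,0,0],"claw": 5},{"delta_pos": [0,0,0.0015],"delta_rot": [0,0,0],"claw": 5}])

```text
time: 25.13
eef_pos: [0.577, 0.1831, 0.1271]
tcp_rot: [0.714, 0.691, -0.076, -0.078]
contact_force: [-0.4, -0.8, 1.1]
opening: 0.228
```

Run:
```python
from h import *
from go import show
show()
im,d=ctrl.read_camera('side');cv2.imwrite("pics/s13.png",cv2.resize(im[100:300,220:420],None,fx=3,fy=3,interpolation=cv2.INTER_CUBIC)[:,:,::-1])
```

```text
t 25.13 pos [0.577  0.1831 0.1271] jaw -1.9 z [-0.216  0.007 -0.976] F [-0.4 -0.8  1.1] open 0.228 q [0.13 0.36 1.72 0.04 1.27 0.15]
```

View pics/s13.png

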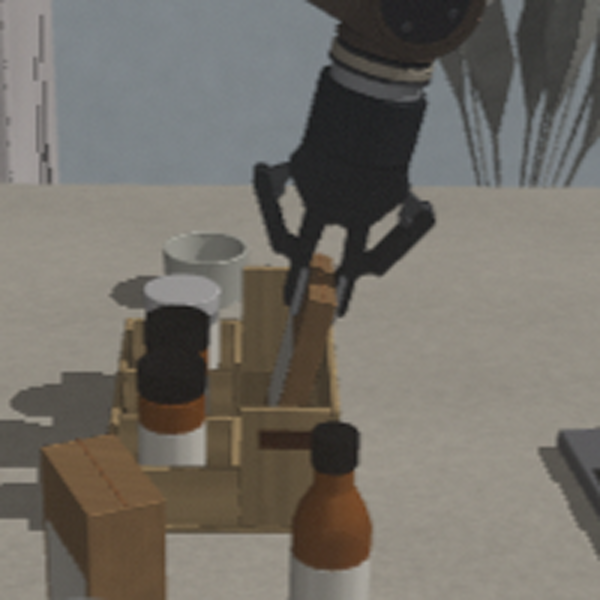

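Weight is off the arm, so the foot is on the floor. Now I'll swing the carton about its foot toward the rim.

Call:
carry_out(commands=[{"delta_pos": [0,0.0012,0],"delta_rot": [0.01,0,0],"claw": 5},{"delta_pos": [0,0.0024,0],"delta_rot": [0.02,0,0],"claw": 5},{"delta_pos": [0,0.0037,-0.0003],"delta_rot": [0.03,0,0],"claw": 5},{"delta_pos": [0,0.0037,-0.0003],"delta_rot": [0.03,0,0],"claw": 5}])

```text
time: 25.52
eef_pos: [0.5809, 0.1829, 0.1265]
tcp_rot: [0.713, 0.69, -0.086, -0.089]
contact_force: [-0.9, -0.0, 0.2]
opening: 0.23
```

```bash
python3 go.py
```

```text
t 25.52 pos [0.5809 0.1829 0.1265] jaw -1.9 z [-0.246  0.009 -0.969] F [-0.9 -0.   0.2] open 0.23 q [0.12 0.39 1.7  0.04 1.3  0.14]
```

Call:
carry_out(commands=[{"delta_pos": [0,0.0012,0],"delta_rot": [0.01,0,0],"claw": 5},{"delta_pos": [0,0.0018,0],"delta_rot": [0.015,0,0],"claw": 5},{"delta_pos": [0,0.0018,0],"delta_rot": [0.015,0,0],"claw": 5}])

```text
time: 25.77
eef_pos: [0.5821, 0.1829, 0.1261]
tcp_rot: [0.712, 0.689, -0.093, -0.096]
contact_force: [-2.6, 0.0, 1.6]
opening: 0.226
```

Run:
```python
from h import *
from go import show
show()
im,d=ctrl.read_camera('scene');cv2.imwrite("pics/s14.png",cv2.resize(im[130:270,260:400],None,fx=4,fy=4,interpolation=cv2.INTER_CUBIC)[:,:,::-1])
s=ctrl.get_state();im,d=ctrl.read_camera('wrist');cv2.imwrite("pics/w14.png",im[:,:,::-1])
```

```text
t 25.77 pos [0.5821 0.1829 0.1261] jaw -1.9 z [-0.264  0.009 -0.965] F [-2.6  0.   1.6] open 0.226 q [0.12 0.4  1.68 0.04 1.32 0.14]
```

View pics/s14.png

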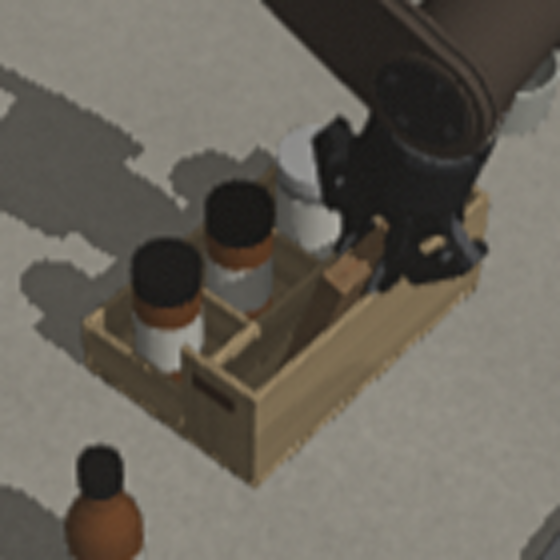

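View pics/w14.png

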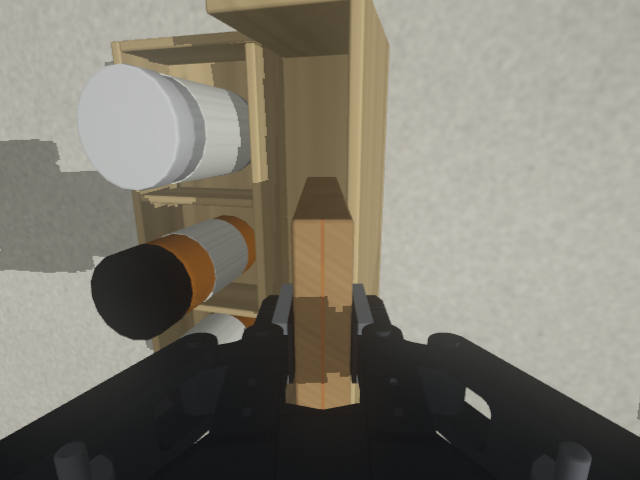

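The carton touches the rim at 15.3° tilt (Fx about -2.6 N). Releasing gently, then backing out along the tool axis.

Call:
carry_out(commands=[{"delta_pos": [0,0,0],"delta_rot": [0,0,0],"claw": 26},{"delta_pos": [0,0,0],"delta_rot": [0,0,0],"claw": 30},{"delta_pos": [0,0,0],"delta_rot": [0,0,0],"claw": 36},{"delta_pos": [0,0,0],"delta_rot": [0,0,0],"claw": 42},{"delta_pos": [0,0,0],"delta_rot": [0,0,0],"claw": 42},{"delta_pos": [0,0,0],"delta_rot": [0,0,0],"claw": 42}])

```text
time: 26.37
eef_pos: [0.5823, 0.1829, 0.1261]
tcp_rot: [0.713, 0.689, -0.092, -0.095]
contact_force: [-0.6, 0.4, -0.4]
opening: 0.424
```

Run:
```python
from h import *
from go import show
show()
im,d=ctrl.read_camera('wrist');cv2.imwrite("pics/w15.png",im[:,:,::-1])
```

```text
t 26.37 pos [0.5823 0.1829 0.1261] jaw -1.9 z [-0.262  0.009 -0.965] F [-0.6  0.4 -0.4] open 0.424 q [0.12 0.4  1.69 0.04 1.32 0.14]
```

View pics/w15.png

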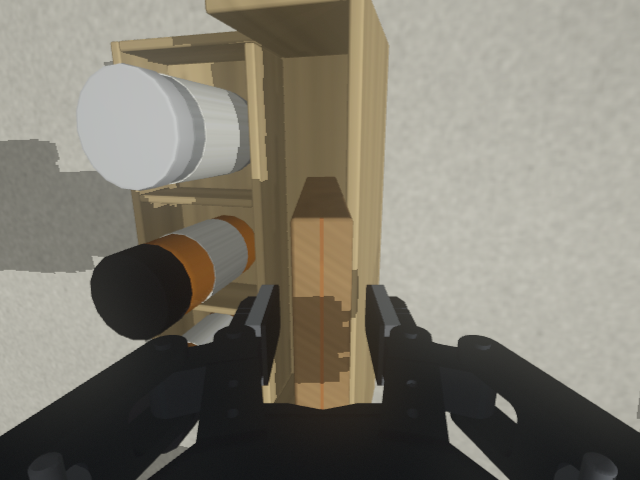

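Carton (322,260) is free of both pads, with gaps on each side, and is staying put. Backing out along the tool axis.

Call:
carry_out(commands=[{"delta_pos": [0,0,-0.01],"delta_rot": [0,0,0],"claw": 42},{"delta_pos": [0,0,-0.025],"delta_rot": [0,0,0],"claw": 42},{"delta_pos": [0,0,-0.045],"delta_rot": [0,0,0],"claw": 42},{"delta_pos": [0,0,-0.07],"delta_rot": [0,0,0],"claw": 42},{"delta_pos": [0,0,-0.1],"delta_rot": [0,0,0],"claw": 42},{"delta_pos": [0,0,-0.13],"delta_rot": [0,0,0],"claw": 42},{"delta_pos": [0,0,-0.155],"delta_rot": [0,0,0],"claw": 42},{"delta_pos": [0,0,-0.16],"delta_rot": [0,0,0],"claw": 42}])

```text
time: 27.08
eef_pos: [0.6271, 0.1816, 0.2875]
tcp_rot: [0.713, 0.689, -0.088, -0.092]
contact_force: [-0.1, -0.2, 1.0]
opening: 0.417
```

```bash
python3 go.py .66,-.02,.32,-1.9,15
```

```text
t 27.08 pos [0.6271 0.1816 0.2875] jaw -1.9 z [-0.252  0.01  -0.968] F [-0.1 -0.2  1. ] open 0.417 q [0.11 0.34 1.45 0.04 1.6  0.14]
.66,-.02,.32,-1.9,15 dpos [-0.2003, 0.0301, -0.0418] drot [0.0069, -0.0019, -0.0002]
```

Call:
carry_out(commands=[{"delta_pos": [0,0.0,-0.035],"delta_rot": [0,0,0],"claw": 42},{"delta_pos": [0,0.0,-0.07],"delta_rot": [0,0,0],"claw": 42},{"delta_pos": [0,-0.0,-0.1],"delta_rot": [0,0,0],"claw": 42},{"delta_pos": [0,0,-0.12],"delta_rot": [0,0,0],"claw": 42},{"delta_pos": [0,0,-0.12],"delta_rot": [0,0,0],"claw": 42}])

```text
time: 27.5
eef_pos: [0.6587, 0.1802, 0.4093]
tcp_rot: [0.714, 0.69, -0.084, -0.089]
contact_force: [-0.4, 0.5, 1.6]
opening: 0.421
```

Run:
```python
from h import *
from go import show
show()
P=[]
for n,b in [('scene',(130,380,130,450)),('side',(100,340,180,500))]:
    im,d=ctrl.read_camera(n);cv2.imwrite(f"pics/{n}F.png",cv2.resize(im[b[0]:b[1],b[2]:b[3]],None,fx=2.4,fy=2.4,interpolation=cv2.INTER_CUBIC)[:,:,::-1])
    P.append(cloud(n,d)[d>0])
s=ctrl.get_state();im,d=ctrl.read_camera('wrist');cv2.imwrite("pics/wF.png",im[:,:,::-1])
P.append(cloud('wrist',d,s)[d>0])
th=np.radians(-1.9)
for n,c in zip(['scene','side','wrist'],P):
    q=c-np.array([.511,.185,0]);l=np.stack([q[:,0]*np.cos(th)+q[:,1]*np.sin(th),-q[:,0]*np.sin(th)+q[:,1]*np.cos(th),q[:,2]],1)
    for k,x,y,h in [('tin',-33,73,98),('j1',-33,-8,111),('j2',-33,-81,111)]:
        m=(np.hypot(l[:,0]-x/1e3,l[:,1]-y/1e3)<.04)&(abs(l[:,2]-h/1e3)<.006);p=l[m]
        print(n,k,m.sum(),(p.mean(0)*1000).round(1) if m.sum() else None, [round(v*1000,1) for v in np.percentile(p[:,2],[5,95])] if m.sum() else '')
    m=(l[:,0]>.02)&(l[:,0]<.12)&(abs(l[:,1])<.05)&(l[:,2]>.1)&(l[:,2]<.16);p=l[m]
    if m.sum(): print(n,'carton',m.sum(),(p.min(0)*1000).round(1),(p.max(0)*1000).round(1))
    for k,xy,h in [('soup',(.4285,-.1895),.101),('bottle',(.571,-.0645),.15),('mug',(.6916,-.2394),.092),('ram',(.497,.471),.045),('pasta',(.437,-.0845),.135)]:
        m=(np.hypot(*(c[:,:2]-xy).T)<.055)&(abs(c[:,2]-h)<.006);p=c[m]
        if m.sum()>20: print('  ',k,m.sum(),((p[:,:2].min(0)+p[:,:2].max(0))/2).round(4))
```

```text
t 27.5 pos [0.6587 0.1802 0.4093] jaw -1.9 z [-0.243  0.011 -0.97 ] F [-0.4  0.5  1.6] open 0.421 q [0.11 0.36 1.21 0.04 1.82 0.14]
scene tin 266 [-30.7  69.   98.6] [np.float64(93.8), np.float64(102.4)]
scene j1 195 [-31.  -11.7 111.7] [np.float64(106.6), np.float64(115.9)]
scene j2 203 [-31.3 -82.4 111.9] [np.float64(107.4), np.float64(115.7)]
scene carton 359 [ 53.5 -43.1 100.1] [ 86.4  45.4 147.3]
   soup 517 [ 0.4295 -0.1933]
   bottle 103 [ 0.5714 -0.0641]
   mug 276 [ 0.6926 -0.2423]
   ram 145 [0.5003 0.4678]
   pasta 556 [ 0.4376 -0.0827]
side tin 241 [-33.9  66.4  98. ] [np.float64(94.4), np.float64(100.1)]
side j1 210 [-34.2 -15.7 110.6] [np.float64(106.7), np.float64(112.7)]
side j2 245 [-34.7 -86.9 110.7] [np.float64(106.2), np.float64(113.0)]
side carton 412 [ 50.9 -46.9 100.1] [ 82.1  42.6 142.9]
   soup 985 [ 0.4282 -0.1934]
   bottle 141 [ 0.5703 -0.0656]
   mug 567 [ 0.6916 -0.2439]
   ram 165 [0.4988 0.4666]
   pasta 796 [ 0.4369 -0.0859]
wrist tin 1703 [-30.2  72.2  97.5] [np.float64(95.9), np.float64(99.0)]
wrist j1 1031 [-30.5  -8.1 110.5] [np.float64(108.6), np.float64(111.9)]
wrist j2 924 [-31.2 -79.1 110.4] [np.float64(108.4), np.float64(111.8)]
wrist carton 1391 [ 57.  -39.9 102.6] [ 84.3  43.7 142.5]
   bottle 357 [ 0.5724 -0.0622]
```

View pics/sceneF.png

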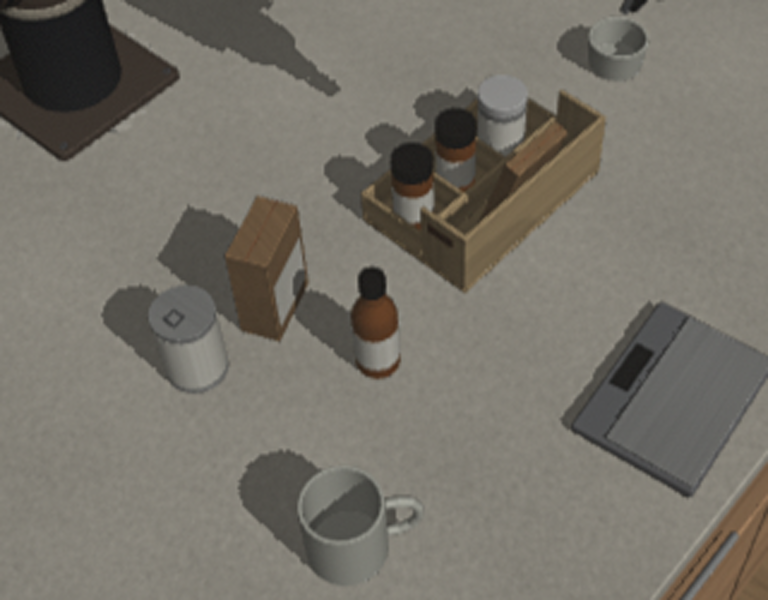

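View pics/sideF.png

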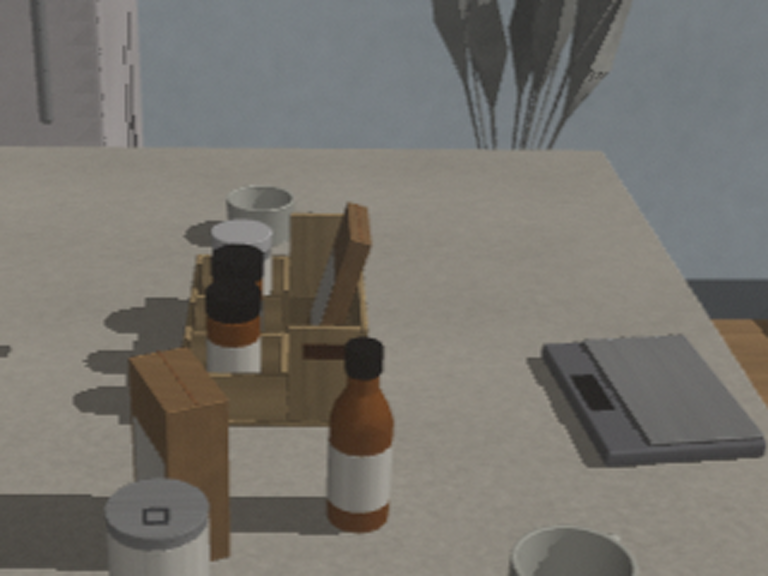

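View pics/wF.png

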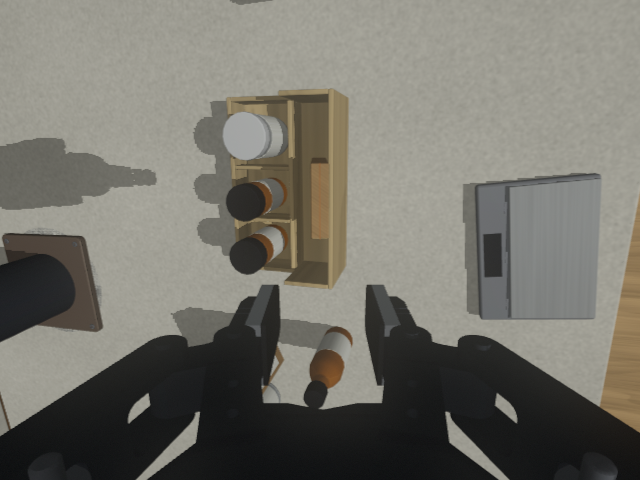

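The pictures show the tin and both jars upright in their compartments. The carton leans on the rear rim: its top rear edge is at local x of about 84 mm, against about 83 mm expected. The bystanders are where they were, and the gripper is well clear.

```bash
python3 -c "
from plant import ctrl
print(ctrl.sign_off())"
```

```text
the job is handed in; nothing more can be done
None
```

The caddy is packed and handed in at about 28 s, well under the 104 s limit. In the order asked, the tin went into the large front compartment, one jar into each small compartment, and the carton into the rear one. Each item was lowered until I felt contact, then released.

- **Tin and jars:** all three stand upright. Their tops measured about 98 and 111 mm above the work surface, as they should, and they sit within a few millimetres of the compartment centres.
- **Carton:** it leans on the rear wall's rim at about 15 degrees and did not move when I opened the gripper. Its top rear edge measured about 84 mm back, against about 83 mm expected.
- **Other items:** the soup can, sauce bottle, pasta box, mug and ramekin stand where they were in the final pictures. The bottle and pasta box measured within 1–3 mm of their first positions. The can, mug and ramekin gave differences of 2–5 mm, but the two measurements were made differently and I saw no movement.
- **Gripper and forces:** the gripper was well clear at hand-in, and the wrist force stayed under 7 N in every reading I took.

No check failed. The cameras disagreed with each other by about 2–3 mm front to back. Side to side, the fixed cameras put the jars up to 8 mm off from the wrist camera; I put that down to the jar tops being only partly in view.

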